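# Release a leak-tested cap from the vacuum rig

## Task

The screw cap in the vacuum leak-test pot has passed its test. Shut the vacuum valve (the one whose pipe bends down through the base plate), then break the vacuum by opening the vent valve (the one with the upright ribbed silencer), turning each lever fully to its stop. Only then lift the cap out of the pot and set it down, without dropping it, upright and fully seated in the one free nest of the cap tray; leave the other caps and everything else where they are.

Things in the scene. Friction and masses are not known exactly. Their poses are not given: they have to be found in the camera images.
- test_rig: Fixed vacuum test rig. Base plate 174 x 430 x 12 mm (62 mm before to 112 mm behind the origin), header bar 32 mm deep, 400 mm long, top 52 mm up; in its middle a steel test pot, 104 mm diameter. A 46 mm gauge stands before the bar, 88 mm right of the pot, top 66 mm up. Origin on the bench under the pot's centre; x away from the robot, y left along the bar, z up.
- test_pot_mouth (a point): Centre of the test pot's mouth at its rim, 58 mm above the bench; the bore is 68 mm wide and 36 mm deep.
- vacuum_valve: Brass ball valve behind the header bar, whose steel pipe bends down through the base plate. Stands 165 mm left or right of the pot (the two valves may change places), 54 mm behind the pot's centre. Origin at bench level under its upright stem; x along its pipe away from the robot, y left.
- vent_valve: Brass ball valve of the same size, with an upright ribbed silencer behind it (22 mm diameter, axis 44 mm behind the stem, top 94 mm above the bench). Origin and axes as for the vacuum valve.
- vacuum_lever (a joint): Angle of the vacuum valve's lever, rad: 0 = fully closed, across the pipe, pointing along the valve's +y (left); 1.571 = fully open, in line with the pipe, pointing along its -x (to the robot). Grows counter-clockwise seen from above; stays where left (about 3 N at the grip moves it); stops at both ends. Starts open or nearly so.
- vent_lever (a joint): Angle of the vent valve's lever, the same way: 0 = closed, across the pipe, pointing along +y; 1.571 = open, in line, pointing along -x. Starts closed or nearly so.
- vacuum_lever_grip (a point): Point in the middle of the black sleeve of the vacuum lever, 70 mm from the stem axis, 88.5 mm above the bench. The sleeve is 14 mm wide, 12 mm high and runs from 40 to 92 mm from the stem; its frame's y points along the lever, away from the stem.
- vent_lever_grip (a point): The same point on the vent lever, with the same sizes.
- tested_cap: Loose black screw cap, 0.11 kg, in the test pot. Origin at the centre of its underside, z up: plug of 65 mm diameter from 0 to 26 mm, flange of 86 mm from 26 to 40 mm, hexagon head from 40 to 60 mm, 43 mm across flats (flats face its +x, -x and every 60 degrees on; corners on y). In the pot the flange lies on the rim, the origin 26 mm under it.
- cap_tray: Fixed aluminium tray plate, 208 x 208 x 10 mm, carrying four grey round nests in a 2 x 2 square, 104 mm apart; three hold caps. Origin on the bench under its centre.
- free_nest_rim (a point): Centre of the mouth of the one empty nest, at its rim, 44 mm above the bench; bore 71 mm, outside 89 mm, open down to the tray plate 34 mm lower. A seated cap's flange lies on the rim, its origin 26 mm under this point.
- tray_cap_1: Loose cap like the tested one, seated in another nest of the tray; leave it. Origin at the centre of its underside.
- tray_cap_2: Another such cap in the tray.
- tray_cap_3: Another such cap in the tray.
- grease_jar: Bystander: white jar with a blue lid, 63 mm wide, 53 mm high, on the bench to the right of the rig. Origin under its centre.
- spare_oring: Bystander: black O-ring, 60 mm wide, 8 mm thick, lying on the bench between rig and tray.
- paint_marker: Bystander: paint marker pen, 125 x 15 mm, lying on the bench to the left of the tray.
- hex_key: Bystander: bent hexagon key, 109 x 34 x 9 mm, lying on the base plate in front of the header bar, left of the pot.

How it is judged:
On the way, in this order (a step that is already met when the one before it is completed fails the run):
1. the vacuum valve is shut to its stop (value of joint vacuum_lever below 0.1 rad), for 0.2 s.
2. the vent valve is opened to its stop (value of joint vent_lever above 1.47 rad), for 0.2 s.
3. the cap is lifted clear of the test pot (z of tested_cap in the frame of test_pot_mouth above 0.005 m), for 0.1 s.
At the end, for the whole second after the job is handed in: Vacuum lever within 0.1 rad of closed, vent lever within 0.1 rad of open; the tested cap at rest in the free nest, within 6 mm of its axis, origin at least 22 mm under the rim, upright within 0.06 rad; the other three caps within 12 mm of where they were (value of joint vacuum_lever below 0.1 rad and value of joint vent_lever above 1.47 rad and horizontal distance between tested_cap and free_nest_rim below 0.006 m and z of tested_cap in the frame of free_nest_rim below -0.022 m and angle between tested_cap's own z axis and vertical below 0.06 rad and linear speed of tested_cap below 0.02 m/s and distance of each of tray_cap_1, tray_cap_2, tray_cap_3 from where it was at the start of the episode below 0.012 m); the robot touches nothing.
It fails at once if the vent is opened (past 0.35 rad) while the vacuum valve is not shut (above 0.35 rad) (value of joint each of vent_lever, vacuum_lever above 0.35 rad).
It fails at once if the cap is pulled (moved over 8 mm) before the vent is open (1.3 rad) (distance of tested_cap from where it was at the start of the episode above 0.008 m and value of joint vent_lever below 1.3 rad).
It fails at once if the cap is dropped or thrown (faster than 0.6 m/s, a fall of about 2 cm, while not held) (linear speed of tested_cap above 0.6 m/s and contact force between the fingers and tested_cap below 0.1 N).
It fails at once if a cap in the tray is shifted by more than 20 mm (distance of any of tray_cap_1, tray_cap_2, tray_cap_3 from where it was at the start of the episode above 0.02 m).
It fails at once if the grease jar, O-ring, marker or hexagon key is shifted by more than 30 mm (distance of any of grease_jar, spare_oring, paint_marker, hex_key from where it was at the start of the episode above 0.03 m).
It also fails if it takes over 67 s, if anything falls off the work surface, if the arm or the gripper's body presses on something with over 40 N, if the wrist force passes 120 N, or if a joint passes its speed limit or range.

## Robot

A 7-joint arm with a two-finger parallel gripper is mounted at the origin on a cart in front of the work surface, level with it; the furniture and walls round the work are solid. World frame = base frame: x ahead of the robot, y to its left, z up, the work surface at z = 0. Lengths are in m, angles in rad, forces in N, time in s.
With the tool pointing down it reaches from about 0.425 to 0.825 m from the base axis. Payload 3.6 kg.
Tool frame: the origin (TCP) lies midway between the tips of the shut fingers; the grasp point (between the pads) lies bot.grasp_offset behind it (bot.grasp_offset is the distance from the TCP to the grasp point, in m); y points along the fingers, x is the direction in which the jaws open and shut, and the axes are right-handed (so a half turn about y gives the same grasp; the last joint's range is limited). The gripper opens to 85 mm and grips with 20 to 120 N. Pads are 22 mm wide; open, the fingers measure 114 mm over their backs; the gripper's body (76 mm by 85 mm) begins 54 mm behind the grasp point. The pads swing forward as they close: fully open they stand 13 mm farther back than shut.
Start: joints at [1.256, 0.615, -0.013, 1.423, 0.008, 1.103, -0.04], TCP at [0.185, -0.623, 0.231] pointing down, gripper open.
Joint ranges: [-3.12, 3.12], [-0.3, 2.06], [-1.34, 1.32], [0.26, 2.42], [-1.36, 4.5], [0.01, 1.98], [-2.84, 2.84]. Speed limits (rad/s): [2.79, 2.79, 3.14, 3.14, 3.14, 3.14, 3.14].

## Interface

Orientations are given as a unit quaternion [w, x, y, z].
In Python, from plant import bot gives the robot as it stands.
- The arm moves only by the tool move_arm, never from a script. Its argument "plan" is a list of rows, each an object of numbers: "dx", "dy", "dz": the shift along the world's x, y, z in cm; "rx", "ry", "rz": the turn, a rotation vector about the world's x, y, z in rad; "fingers": the gripper command: -1 is fully open, 1 is shut, values between are in proportion. In form: [{"dx": .., "dy": .., "dz": .., "rx": .., "ry": .., "rz": .., "fingers": ..}, ...]. A call has 1 to 8 rows; each row shifts and turns the commanded pose from where the row before left it; what a row does not reach is not made up. A row lasts 1/12 s, in which the tool goes at most 41.7 mm and 7.16 degrees, less where a joint would pass 70% of its speed; a pose out of reach is approached as far as the arm can. A call is refused whole if a number of a shift passes 4.17 or a number of a turn 0.125, either way. A call with a gripper value outside its range is refused whole. The fingers move at their own pace and stop on an object; "newtons" is the grip in N (left out, the last holds). Time passes only in rows, so rows that do not move let the fingers close. It gives the time, the measured TCP pose, the force and the opening at its end, in the units of the state.
- bot.get_state(): the state, without advancing time (a new reading comes with each control period).
- bot.grab_frame(name): name is "scene" or "top" or "wrist"; returns a dict with "color" (400x640x3 uint8, red, green, blue), "fx", "fy", "cx", "cy" (pixels), "rvec" (rotation vector, rad) and "tvec" (3), from world to camera coordinates, as OpenCV has them; the wrist camera has in their place "T_tool_cam" (4x4, takes a point from camera to tool coordinates, whose origin is the TCP and whose axes are the tool frame's). Camera axes: x right, y down, z forward; pixel columns grow to the right and rows downward; lengths in m; the calibration is good to about 2 mm. A picture is of the moment at which its call begins: read the wrist's pose just before it. There is no depth.
- bot.close_job(): hands the job in, once; it reports no verdict.
The state is a dict: "time": time; "joints": joint angles; "qd": joint speeds; "joint_torque": joint torques, N m; "position": TCP position; "ee_rot": TCP orientation; "ft_force": force on the tool from outside, world axes, zero at the start; "ft_torque": the same for the moment, N m; "width": opening from 0.0 (shut) to 1.0 (fully open).
Only numpy, scipy, OpenCV 4.12 (cv2) and the standard library are available. Lean on these libraries where they do the work, as an engineer would, in place of code of your own. Each camera call takes 0.05 s, during which the arm holds its last target. There are 200 camera calls.

## Working session

There is one attempt and no reset: what is moved stays moved. The work goes in short steps, Python scripts to look and compute and a tool call to move; the robot and the scene stay as the last step left them, time stands still between calls to the robot, and variables do not carry over. Pictures are saved under pics/ and viewed, about 8 in all and at most 12, crops included, and the job is handed in when it is done.

Besides the shell and the picture viewer there is one more tool, called after "Call:" as name([rows], argument=value, ...), one row to a line, values as JSON. move_arm: Moves the arm, as the interface text tells. Its arguments: {"type":"object","properties":{"plan":{"type":"array"},"newtons":{"type":"number"}},"required":["plan"]}

```bash
mkdir -p pics; ls; python3 - <<'E'
from plant import bot
import cv2,numpy as np,pickle
s=bot.get_state();print(s, bot.grasp_offset)
for n in("scene","top"):
    f=bot.grab_frame(n);pickle.dump(f,open(f"pics/{n}0.pkl","wb"));cv2.imwrite(f"pics/{n}0.png",f["color"][:,:,::-1])
    R=cv2.Rodrigues(np.array(f["rvec"]))[0];print(n,f["fx"],f["cx"],f["cy"],-R.T@np.array(f["tvec"]).ravel(),R[2])
E
```

```text
pics
{'time': 0.0, 'joints': array([ 1.2554916 ,  0.61591731, -0.0126478 ,  1.42492193,  0.00811627,
        1.10339041, -0.04038475]), 'qd': array([ 0.00088432, -0.00098755, -0.00258528, -0.00224771, -0.00107191,
       -0.00068209,  0.00142192]), 'joint_torque': array([-2.82337342e-04, -4.69208407e+01,  2.59368410e-01, -1.71030772e+01,
        1.00145355e-02,  9.66241962e-03, -9.25261361e-07]), 'position': array([ 0.18492508, -0.6223336 ,  0.23013167]), 'ee_rot': array([ 0.56730753, -0.56623326,  0.42355275, -0.42207242]), 'ft_force': array([ 0.26376946, -0.10667991, -0.69688044]), 'ft_torque': array([-0.00624063,  0.05423143,  0.03684767]), 'width': 0.9966297792042896} 0.0187
scene 414.69275724516893 317.6503632152902 193.7958259691665 [-0.21097866  0.95529247  0.88754885] [ 0.49922639 -0.66652358 -0.55364188]
top 378.2892947959751 320.21602905963977 202.12090227515407 [ 0.28910556 -0.01956393  1.40938426] [ 0.13843638  0.02333688 -0.99009634]
```

View pics/top0.png

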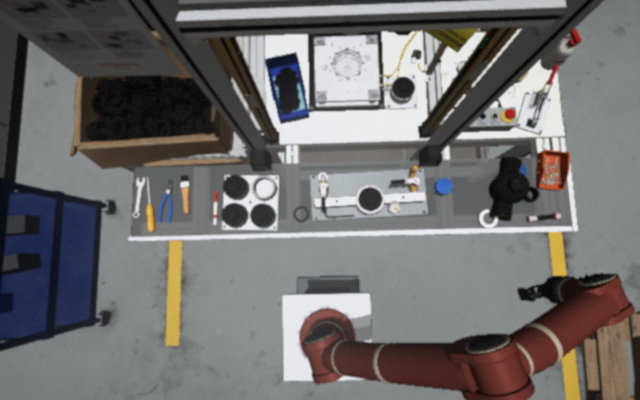

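View pics/scene0.png

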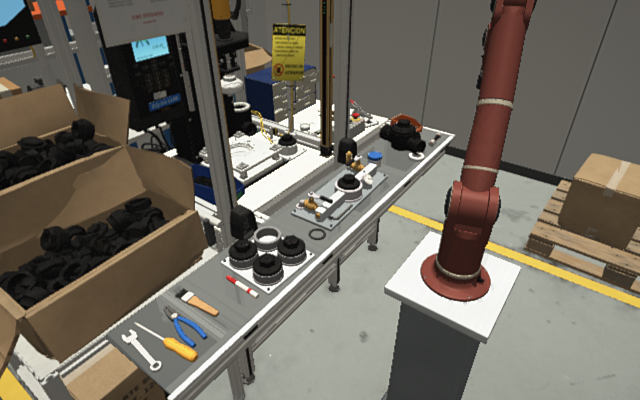

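Top view: the bench runs across, with the rig at about (370,197), the tray at (250,202) with its free nest at (265,187), the O-ring at (301,213) and the jar at (444,186). The scene view shows the same things from the left. Next I'll zoom in on both.

```bash
cat > h.py <<'E'
import cv2,numpy as np,pickle
from scipy.spatial.transform import Rotation as Ro
def cam(f,T=None):
    """camera centre and rotation cam->world"""
    if T is not None: W=T@np.array(f["T_tool_cam"]); return W[:3,3],W[:3,:3]
    R=cv2.Rodrigues(np.array(f["rvec"]))[0];return -R.T@np.array(f["tvec"]).ravel(),R.T
def ray(f,uv,T=None):
    c,R=cam(f,T);return c,R@np.array([(uv[0]-f["cx"])/f["fx"],(uv[1]-f["cy"])/f["fy"],1.])
def plane(f,uv,z,T=None):
    c,d=ray(f,uv,T);return c+d*(z-c[2])/d[2]
def proj(f,P,T=None):
    c,R=cam(f,T);p=R.T@(np.array(P)-c);return np.array([f["fx"]*p[0]/p[2]+f["cx"],f["fy"]*p[1]/p[2]+f["cy"]])
def tri(r):
    A=sum(np.eye(3)-np.outer(d,d)/(d@d) for c,d in r);b=sum((np.eye(3)-np.outer(d,d)/(d@d))@c for c,d in r)
    p=np.linalg.solve(A,b);return p,[np.linalg.norm(np.cross(p-c,d/np.linalg.norm(d))) for c,d in r]
def pose(s):
    w,x,y,z=s["ee_rot"];T=np.eye(4);T[:3,:3]=Ro.from_quat([x,y,z,w]).as_matrix();T[:3,3]=s["position"];return T
def snap(n,tag):
    from plant import bot
    s=bot.get_state();f=bot.grab_frame(n);pickle.dump((f,pose(s)),open(f"pics/{tag}.pkl","wb"));cv2.imwrite(f"pics/{tag}.png",f["color"][:,:,::-1]);return f,pose(s)
E
python3 - <<'E'
from h import *
t=pickle.load(open("pics/top0.pkl","rb"));s=pickle.load(open("pics/scene0.pkl","rb"))
a=t["color"][155:245,205:465,::-1];b=s["color"][130:285,220:400,::-1]
cv2.imwrite("pics/c1.png",cv2.resize(a,(780,270),interpolation=cv2.INTER_CUBIC))
cv2.imwrite("pics/c2.png",cv2.resize(b,(696,600),interpolation=cv2.INTER_CUBIC))
for uv in[(370,199),(265,187),(250,202),(325,178),(411,172)]:print(uv,plane(t,uv,.05))
from plant import bot
T=pose(bot.get_state());print(T.round(3))
E
```

```text
(370, 199) [ 0.48622993 -0.16803043  0.05      ]
(265, 187) [0.53998988 0.21366339 0.05      ]
(250, 202) [0.48580683 0.26860993 0.05      ]
(325, 178) [ 0.56788656 -0.0068611   0.05      ]
(411, 172) [ 0.58205497 -0.32086034  0.05      ]
[[ 0.285 -0.001  0.959  0.185]
 [-0.959  0.002  0.285 -0.622]
 [-0.002 -1.    -0.     0.23 ]
 [ 0.     0.     0.     1.   ]]
```

View pics/c1.png

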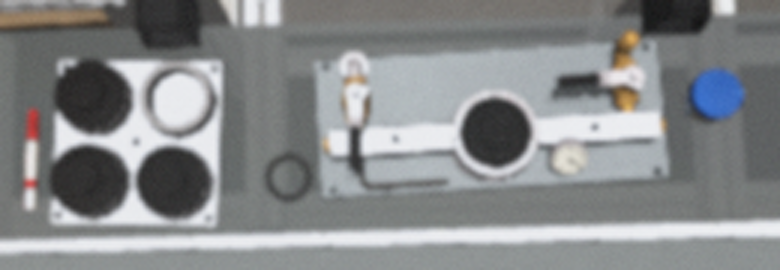

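View pics/c2.png

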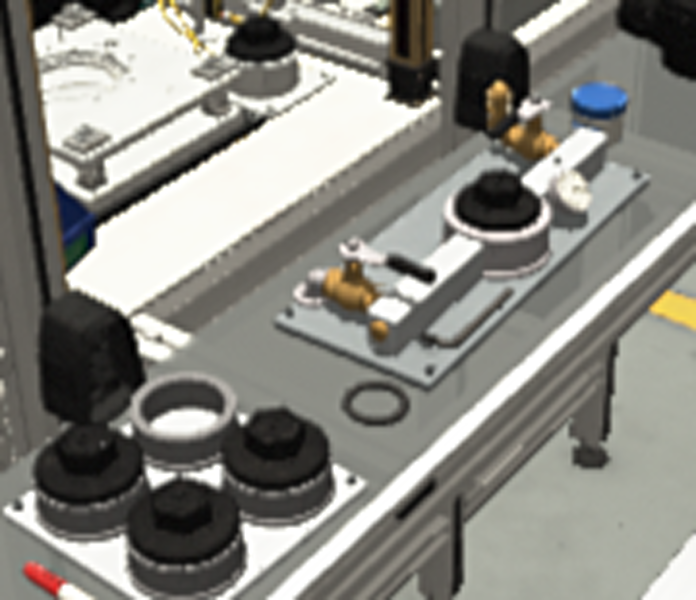

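Left valve (c1 at (352,90)): its pipe ends in a silver flange on the base plate, so it is the vacuum valve. Its lever points to the robot, which means open. Right valve (c1 at (628,75)): it has the upright brass silencer, so it is the vent, and its lever points left, which means closed. The free nest is the rear-right one, c1 (180,98). Next I go above the rig with the wrist camera.

Call:
move_arm([
  {"dz":4},
  {"dz":4},
  {"dx":1.5,"dy":3.3,"dz":1},
  {"dx":1.5,"dy":3.3,"dz":1},
  {"dx":1.8,"dy":3.3},
  {"dx":1.8,"dy":3.3},
  {"dx":1.8,"dy":3.3},
  {"dx":1.8,"dy":3.3},
])

```text
$.plan[0]: bad value
```

Call:
move_arm([
  {"dx":1.8,"dy":3.3},
  {"dx":1.8,"dy":3.3},
  {"dx":1.8,"dy":3.3},
  {"dx":1.8,"dy":3.3},
  {"dx":1.8,"dy":3.3},
  {"dx":1.8,"dy":3.3},
  {"dx":1.8,"dy":3.3},
  {},
])

```text
$.plan[0]: bad value
```

```bash
python3 - <<'E'
from h import *
f,T=snap("wrist","w1");print(T.round(3));print(f["fx"],np.array(f["T_tool_cam"]).round(3))
from plant import bot;s=bot.get_state();print(s["time"],s["joints"].round(2))
for P in[(.486,-.168,.058),(.56,0,.09),(.57,-.33,.09)]:print(proj(f,P,T))
E
```

```text
[[ 0.285 -0.001  0.959  0.185]
 [-0.959  0.002  0.285 -0.622]
 [-0.002 -1.    -0.     0.23 ]
 [ 0.     0.     0.     1.   ]]
325.7364095853011 [[ 1.    -0.001  0.001  0.   ]
 [-0.001 -0.264  0.964 -0.141]
 [-0.    -0.964 -0.264  0.066]
 [ 0.     0.     0.     1.   ]]
0.15 [ 1.26  0.62 -0.01  1.42  0.01  1.1  -0.04]
[-232.02187138 -453.86424156]
[-771.76344485 -965.93878639]
[ -16.40906144 -657.84334101]
```

View pics/w1.png

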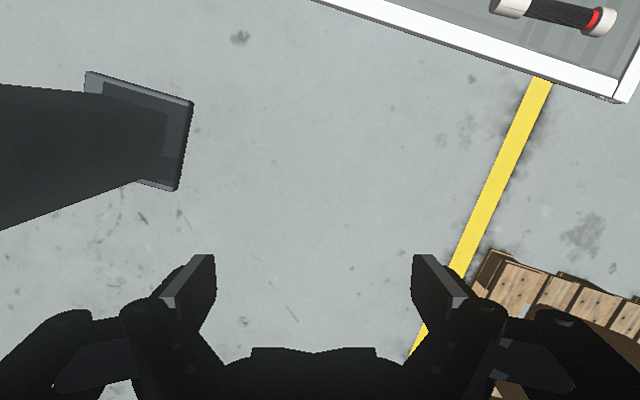

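The moves were refused because every row needs all its keys. The picture shows only the floor, the fingers and a bench corner (marker pen at (550,15)). I'll send full rows.

Call:
move_arm([
  {"dx":0,"dy":0,"dz":4,"rx":0,"ry":0,"rz":0,"fingers":-1},
  {"dx":0,"dy":0,"dz":4,"rx":0,"ry":0,"rz":0,"fingers":-1},
  {"dx":1.5,"dy":3.3,"dz":1,"rx":0,"ry":0,"rz":-0.07,"fingers":-1},
  {"dx":1.5,"dy":3.3,"dz":1,"rx":0,"ry":0,"rz":-0.07,"fingers":-1},
  {"dx":1.8,"dy":3.3,"dz":0,"rx":0,"ry":0,"rz":-0.07,"fingers":-1},
  {"dx":1.8,"dy":3.3,"dz":0,"rx":0,"ry":0,"rz":-0.08,"fingers":-1},
  {"dx":1.8,"dy":3.3,"dz":0,"rx":0,"ry":0,"rz":0,"fingers":-1},
  {"dx":1.8,"dy":3.3,"dz":0,"rx":0,"ry":0,"rz":0,"fingers":-1},
])

```text
time: 0.82
position: [0.2876, -0.4231, 0.3312]
ee_rot: [0.5, -0.5, 0.5, -0.5]
ft_force: [0.8, -1.0, 0.4]
width: 0.998
```

Call:
move_arm([
  {"dx":1.8,"dy":3.3,"dz":0,"rx":0,"ry":0,"rz":0,"fingers":-1},
  {"dx":1.8,"dy":3.3,"dz":0,"rx":0,"ry":0,"rz":0,"fingers":-1},
  {"dx":1.8,"dy":3.3,"dz":0,"rx":0,"ry":0,"rz":0,"fingers":-1},
  {"dx":1.8,"dy":3.3,"dz":0,"rx":0,"ry":0,"rz":0,"fingers":-1},
  {"dx":1.8,"dy":3.3,"dz":0,"rx":0,"ry":0,"rz":0,"fingers":-1},
  {"dx":1.8,"dy":3.3,"dz":0,"rx":0,"ry":0,"rz":0,"fingers":-1},
  {"dx":1.8,"dy":3.3,"dz":0,"rx":0,"ry":0,"rz":0,"fingers":-1},
  {"dx":0,"dy":0,"dz":0,"rx":0,"ry":0,"rz":0,"fingers":-1},
])

```text
time: 1.48
position: [0.4169, -0.1852, 0.3314]
ee_rot: [0.505, -0.501, 0.497, -0.496]
ft_force: [0.4, 0.8, 0.0]
width: 0.999
```

```bash
python3 - <<'E'
from h import *
f,T=snap("wrist","w2");print(T.round(3))
from plant import bot;s=bot.get_state();print(s["time"],s["joints"].round(2))
for P in[(.486,-.168,.058),(.56,0,.09),(.57,-.33,.09)]:print(proj(f,P,T))
E
```

```text
[[ 0.014  0.003  1.     0.417]
 [-1.     0.005  0.014 -0.185]
 [-0.005 -1.     0.003  0.331]
 [ 0.     0.     0.     1.   ]]
1.5333 [ 0.49  0.22 -0.14  1.78  0.03  1.14 -1.22]
[300.25632402 112.42397691]
[142.32406677  38.1981817 ]
[451.7319178   32.13262286]
```

View pics/w2.png

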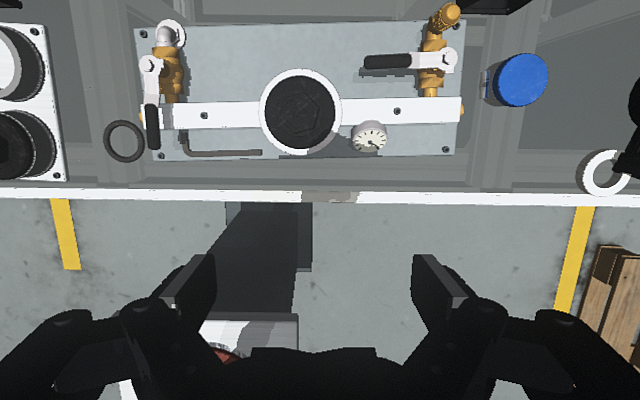

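w2: the vacuum sleeve is at (153,125) with its stem at (152,65). The vent sleeve is at (387,61) with its stem at (449,60). The cap is at (300,112). Next is a second place, for triangulation and the tray.

Call:
move_arm([
  {"dx":1,"dy":4,"dz":0,"rx":0,"ry":0,"rz":0,"fingers":-1},
  {"dx":1,"dy":4,"dz":0,"rx":0,"ry":0,"rz":0,"fingers":-1},
  {"dx":1,"dy":4,"dz":0,"rx":0,"ry":0,"rz":0,"fingers":-1},
  {"dx":1,"dy":3,"dz":0,"rx":0,"ry":0,"rz":0,"fingers":-1},
  {"dx":0,"dy":0,"dz":0,"rx":0,"ry":0,"rz":0,"fingers":-1},
  {"dx":0,"dy":0,"dz":0,"rx":0,"ry":0,"rz":0,"fingers":1},
])

```text
time: 2.03
position: [0.4532, -0.0433, 0.3311]
ee_rot: [-0.5, 0.501, -0.5, 0.499]
ft_force: [-0.7, -0.3, 0.2]
width: 0.884
```

```bash
python3 - <<'E'
from h import *
f,T=snap("wrist","w3");print(T.round(3))
E
```

```text
[[ 0.002 -0.001  1.     0.453]
 [-1.    -0.     0.002 -0.043]
 [ 0.    -1.    -0.001  0.331]
 [ 0.     0.     0.     1.   ]]
```

Call:
move_arm([
  {"dx":0,"dy":4,"dz":0,"rx":0,"ry":0,"rz":0,"fingers":1},
  {"dx":0,"dy":4,"dz":0,"rx":0,"ry":0,"rz":0,"fingers":1},
  {"dx":0,"dy":4,"dz":0,"rx":0,"ry":0,"rz":0,"fingers":1},
  {"dx":0,"dy":4,"dz":0,"rx":0,"ry":0,"rz":0,"fingers":1},
  {"dx":0,"dy":0,"dz":0,"rx":0,"ry":0,"rz":0,"fingers":1},
  {"dx":0,"dy":0,"dz":0,"rx":0,"ry":0,"rz":0,"fingers":1},
])

```text
time: 2.58
position: [0.4531, 0.1161, 0.3311]
ee_rot: [-0.5, 0.5, -0.5, 0.5]
ft_force: [-0.2, -0.2, -0.3]
width: 0.001
```

```bash
python3 - <<'E'
from h import *
f,T=snap("wrist","w4");print(T.round(3))
for n in("w2","w3","w4"):
    f,T=pickle.load(open(f"pics/{n}.pkl","rb"))
    g=cv2.cvtColor(f["color"],cv2.COLOR_RGB2GRAY)
    m=(g<70).astype(np.uint8)
    m=cv2.morphologyEx(m,cv2.MORPH_CLOSE,np.ones((3,3)))
    print(n)
    for c in cv2.findContours(m[:250],cv2.RETR_EXTERNAL,cv2.CHAIN_APPROX_NONE)[0]:
        a=cv2.contourArea(c)
        if a>150:
            r=cv2.minAreaRect(c);print(int(a),np.round(r[0],1),np.round(r[1],1),round(r[2],1), plane(f,r[0],.08,T).round(3))
a=np.hstack([cv2.imread(f"pics/{n}.png")[:240,:] for n in("w3","w4")])
cv2.imwrite("pics/c5.png",np.vstack([cv2.imread(f"pics/{n}.png")[:230] for n in("w3","w4")]))
E
```

```text
[[ 0.001 -0.     1.     0.453]
 [-1.    -0.     0.001  0.116]
 [ 0.    -1.    -0.     0.331]
 [ 0.     0.     0.     1.   ]]
w2
3872 [260.  225.5] [ 47. 102.] 90.0 [ 0.347 -0.118  0.08 ]
3097 [ 28. 145.] [68. 56.] 90.0 [0.444 0.156 0.08 ]
1827 [134.6 135.2] [44.7 63.5] 63.4 [0.457 0.027 0.08 ]
1170 [633.8 136.6] [ 36.3 116.4] 18.6 [ 0.464 -0.561  0.08 ]
3909 [299.5 112. ] [72. 69.] 90.0 [ 0.486 -0.168  0.08 ]
285 [505.9  82.4] [51.3 30.6] 80.9 [ 0.522 -0.401  0.08 ]
573 [387.   61.2] [13.8 46.6] 86.6 [ 0.542 -0.265  0.08 ]
1482 [22. 64.] [74. 44.] 90.0 [0.534 0.143 0.08 ]
236 [428.9  31.4] [18.3 42.1] 43.5 [ 0.573 -0.309  0.08 ]
835 [493.5   7. ] [14. 75.] 90.0 [ 0.597 -0.375  0.08 ]
152 [11.  4.] [ 8. 22.] 90.0 [0.594 0.142 0.08 ]
w3
1806 [303. 237.] [84. 24.] -0.0 [ 0.368 -0.031  0.08 ]
327 [333.1 180.1] [ 8.8 54.1] 88.0 [ 0.442 -0.069  0.08 ]
1228 [223.5 168. ] [40. 39.] 90.0 [0.456 0.064 0.08 ]
540 [278.5 159.5] [43. 19.] 90.0 [ 0.467 -0.003  0.08 ]
8681 [ 78.2 173.6] [158.1  68.3] 2.2 [0.449 0.241 0.08 ]
3716 [412.5 142.5] [69. 69.] 90.0 [ 0.487 -0.162  0.08 ]
866 [608.5 103.9] 
[... 389 characters left out ...]
. 86.] 90.0 [0.368 0.078 0.08 ]
343 [  8.5 237. ] [24. 17.] 90.0 [0.368 0.505 0.08 ]
1216 [333. 168.] [40. 38.] 90.0 [0.457 0.091 0.08 ]
518 [403.9 159.5] [21.9 42.9] 5.5 [0.467 0.006 0.08 ]
7677 [189.5 173.6] [155.4  67.8] 2.2 [0.45  0.265 0.08 ]
4076 [541.6 142.1] [68.6 76.8] 85.8 [ 0.488 -0.156  0.08 ]
546 [503.  134.8] [37.2 79.6] 14.6 [ 0.496 -0.109  0.08 ]
278 [609.  102.8] [47.1 62. ] 87.6 [ 0.532 -0.225  0.08 ]
387 [218.  93.] [35.6 57.9] 9.3 [0.543 0.223 0.08 ]
4881 [148.7  91.8] [87.9 71.5] 13.0 [0.544 0.302 0.08 ]
593 [ 22.1 102.3] [117.2  16.7] 69.0 [0.532 0.449 0.08 ]
1450 [582.   9.] [ 18. 114.] 90.0 [ 0.628 -0.173  0.08 ]
3442 [148.   20.5] [ 41. 250.] 90.0 [0.617 0.293 0.08 ]
```

View pics/c5.png

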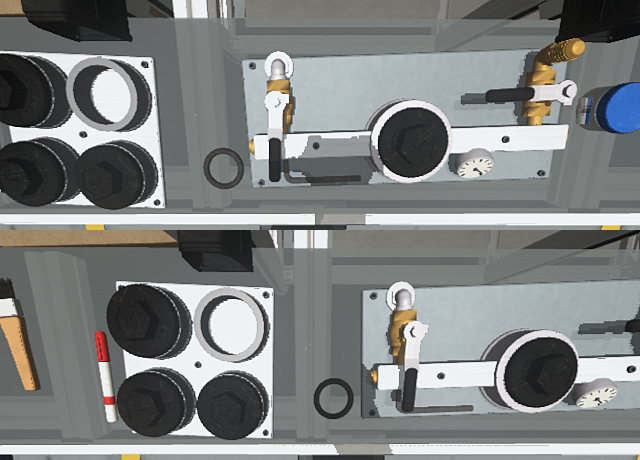

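w3/w4: the free nest is at (101,95) and (231,95). The vacuum sleeve is at about (275,160) and (408,159), the vent sleeve at (510,95), and the cap at (412,142) and (541,142). Now I triangulate.

```bash
python3 - <<'E'
from h import *
F={n:pickle.load(open(f"pics/{n}.pkl","rb")) for n in("w2","w3","w4")}
def blob(n,box,th):
    f,T=F[n];x0,y0,x1,y1=box;g=cv2.cvtColor(f["color"],cv2.COLOR_RGB2GRAY)[y0:y1,x0:x1]
    m=(g<th).astype(np.uint8);c=max(cv2.findContours(m,cv2.RETR_EXTERNAL,cv2.CHAIN_APPROX_NONE)[0],key=cv2.contourArea)
    return cv2.convexHull(c)+np.array([x0,y0])
def rep(name,obs):
    p,r=tri([ray(F[n][0],uv,F[n][1]) for n,uv in obs]);print(name,p.round(4),np.round(r,4),[(n,np.round(u,1)) for n,u in obs])
for th in(35,50):
    for name,bx in{"vac":{"w2":(140,95,166,155),"w3":(262,130,287,190),"w4":(396,130,420,190)},"vent":{"w2":(355,50,413,75),"w3":(478,85,537,105)}}.items():
        obs=[];
        for n,b in bx.items():
            r=cv2.minAreaRect(blob(n,b,th));obs.append((n,r[0]));print(n,np.round(r[1],1),round(r[2],1))
        rep(name+str(th),obs)
obs=[]
for n,b in{"w2":(255,65,345,160),"w3":(365,98,452,185),"w4":(500,100,580,183)}.items():
    e=cv2.fitEllipse(blob(n,b,75));obs.append((n,e[0]));print(n,np.round(e[1],1))
rep("cap",obs);rep("cap",obs[:2])
for n,b in{"w3":(50,40,150,145),"w4":(180,40,280,145)}.items():
    g=cv2.medianBlur(cv2.cvtColor(F[n][0]["color"],cv2.COLOR_RGB2GRAY),3)[b[1]:b[3],b[0]:b[2]]
    for lo,hi in((22,32),(32,42)):
        h=cv2.HoughCircles(g,cv2.HOUGH_GRADIENT_ALT,1,5,param1=150,param2=.5,minRadius=lo,maxRadius=hi)
        print(n,lo,None if h is None else (h[0]+[b[0],b[1],0]).round(1).tolist()[:4])
for P in((300,94),):pass
f,T=F["w3"];print("stems", [plane(f,u,.09,T).round(3) for u in((275,101),(566,91))])
E
```

```text
w2 [8. 1.] 90.0
w3 [0.7 2.8] 45.0
w4 [3. 0.] -90.0
vac35 [0.4649 0.003  0.1014] [0.0222 0.0198 0.0096] [('w2', array([145.5, 109. ])), ('w3', array([277.3, 180.3])), ('w4', array([403. , 166.5]))]
w2 [0. 0.] 0.0
w3 [0.7 2.8] 45.0
vent35 [ 0.5335 -0.266   0.122 ] [0.0031 0.0031] [('w2', array([395.,  67.])), ('w3', array([531.3,  97.3]))]
w2 [45.6 12.4] 85.2
w3 [11. 43.] 0.0
w4 [11.4 42.7] 6.3
vac50 [0.4676 0.0017 0.0864] [0.0003 0.0002 0.0004] [('w2', array([152.2, 126.4])), ('w3', array([274.5, 159.5])), ('w4', array([408.8, 159.9]))]
w2 [13.1 46.5] 87.0
w3 [13.  47.6] 86.2
vent50 [ 0.541  -0.2638  0.088 ] [0.0001 0.0001] [('w2', array([387. ,  61.2])), ('w3', array([509.5,  94.6]))]
w2 [69.8 72.9]
w3 [67.3 72.2]
w4 [65.  77.7]
cap [ 0.4864 -0.1673  0.0614] [0.0001 0.0001 0.0001] [('w2', array([299.5, 112. ])), ('w3', array([412.3, 142. ])), ('w4', array([540.2, 141.9]))]
cap [ 0.4864 -0.1673  0.0619] [0. 0.] [('w2', array([299.5, 112. ])), ('w3', array([412.3, 142. ]))]
w3 22 [[96.0, 88.0, 27.2], [121.0, 90.0, 27.1], [105.0, 98.0, 26.6]]
w3 32 [[106.0, 91.0, 36.8], [125.0, 92.0, 36.3]]
w4 22 [[231.0, 95.0, 27.0]]
w4 32 [[231.0, 96.0, 36.7], [251.0, 93.0, 38.0]]
stems [array([ 0.534, -0.001,  0.09 ]), array([ 0.545, -0.325,  0.09 ])]
```

All three triangulate well: vacuum grip (0.468, 0.002, 0.086), vent grip (0.541, -0.264, 0.088), cap (0.486, -0.167). The heights agree with the text, and the rig yaw is about 0.024. I push the vacuum lever with shut fingers from its right side.

Call:
move_arm([
  {"dx":0.4,"dy":-3.8,"dz":-1,"rx":0,"ry":0,"rz":0,"fingers":1},
  {"dx":0.4,"dy":-3.8,"dz":-1,"rx":0,"ry":0,"rz":0,"fingers":1},
  {"dx":0.4,"dy":-3.9,"dz":-1,"rx":0,"ry":0,"rz":0,"fingers":1},
  {"dx":0.3,"dy":-3.9,"dz":-1,"rx":0,"ry":0,"rz":0,"fingers":1},
  {"dx":0,"dy":0,"dz":-4,"rx":0,"ry":0,"rz":0,"fingers":1},
  {"dx":0,"dy":0,"dz":-4,"rx":0,"ry":0,"rz":0,"fingers":1},
  {"dx":0,"dy":0,"dz":-4,"rx":0,"ry":0,"rz":0,"fingers":1},
  {"dx":0,"dy":0,"dz":0,"rx":0,"ry":0,"rz":0,"fingers":1},
])

```text
time: 3.3
position: [0.4621, -0.0421, 0.1651]
ee_rot: [0.494, -0.502, 0.506, -0.498]
ft_force: [-1.0, -0.3, -0.2]
width: 0.003
```

Call:
move_arm([
  {"dx":0,"dy":0,"dz":-4,"rx":0,"ry":0,"rz":0,"fingers":1},
  {"dx":0,"dy":0,"dz":-3,"rx":0,"ry":0,"rz":0,"fingers":1},
  {"dx":0,"dy":0,"dz":-2,"rx":0,"ry":0,"rz":0,"fingers":1},
  {"dx":0,"dy":0,"dz":0,"rx":0,"ry":0,"rz":0,"fingers":1},
])

```text
time: 3.63
position: [0.4665, -0.0404, 0.0797]
ee_rot: [0.497, -0.501, 0.502, -0.5]
ft_force: [-0.1, -0.7, 0.1]
width: 0.001
```

Call:
move_arm([
  {"dx":0,"dy":1.7,"dz":0,"rx":0,"ry":0,"rz":0,"fingers":1},
  {"dx":0,"dy":1.7,"dz":0,"rx":0,"ry":0,"rz":0,"fingers":1},
  {"dx":0,"dy":1.7,"dz":0,"rx":0,"ry":0,"rz":0,"fingers":1},
  {"dx":0.7,"dy":1.8,"dz":0,"rx":0,"ry":0,"rz":0,"fingers":1},
  {"dx":1,"dy":1.7,"dz":0,"rx":0,"ry":0,"rz":0,"fingers":1},
  {"dx":1.7,"dy":1.2,"dz":0,"rx":0,"ry":0,"rz":0,"fingers":1},
  {"dx":1.6,"dy":0.8,"dz":0,"rx":0,"ry":0,"rz":0,"fingers":1},
  {"dx":0,"dy":0,"dz":0,"rx":0,"ry":0,"rz":0,"fingers":1},
])

```text
time: 4.3
position: [0.514, 0.0647, 0.0826]
ee_rot: [-0.494, 0.504, -0.502, 0.499]
ft_force: [-8.4, -2.4, 3.9]
width: -0.001
```

Call:
move_arm([
  {"dx":0.3,"dy":0,"dz":0,"rx":0,"ry":0,"rz":0,"fingers":1},
  {"dx":0,"dy":0,"dz":0,"rx":0,"ry":0,"rz":0,"fingers":1},
  {"dx":0,"dy":0,"dz":0,"rx":0,"ry":0,"rz":0,"fingers":1},
])

```text
time: 4.55
position: [0.5142, 0.0647, 0.0826]
ee_rot: [-0.494, 0.504, -0.503, 0.498]
ft_force: [-11.3, -1.8, 4.3]
width: 0.0
```

The lever is at its stop: the force rises and the position stays still. I back off, lift, and check both the lever and the black boxes near the posts.

Call:
move_arm([
  {"dx":-2,"dy":0,"dz":0,"rx":0,"ry":0,"rz":0,"fingers":1},
  {"dx":-1.5,"dy":-1,"dz":3.5,"rx":0,"ry":0,"rz":0,"fingers":1},
  {"dx":-1.5,"dy":-1,"dz":3.5,"rx":0,"ry":0,"rz":0,"fingers":1},
  {"dx":0,"dy":-1.5,"dz":3.5,"rx":0,"ry":0,"rz":0,"fingers":1},
  {"dx":0,"dy":-2,"dz":3.5,"rx":0,"ry":0,"rz":0,"fingers":1},
  {"dx":0,"dy":-3,"dz":2.5,"rx":0,"ry":0,"rz":0,"fingers":1},
  {"dx":0,"dy":-3.5,"dz":0,"rx":0,"ry":0,"rz":0,"fingers":1},
  {"dx":0,"dy":0,"dz":0,"rx":0,"ry":0,"rz":0,"fingers":1},
])

```text
time: 5.22
position: [0.4722, -0.0621, 0.2514]
ee_rot: [-0.496, 0.496, -0.5, 0.508]
ft_force: [-0.2, -0.7, -1.7]
width: -0.001
```

```bash
python3 - <<'E'
from h import *
f,T=snap("wrist","w5");print(T.round(3));
F={n:pickle.load(open(f"pics/{n}.pkl","rb")) for n in("w2","w3","w4","w5")}
t=pickle.load(open("pics/top0.pkl","rb"))
F["s"]=(pickle.load(open("pics/scene0.pkl","rb")),None)
def rep(name,obs):
    p,r=tri([ray(F[n][0],uv,F[n][1]) for n,uv in obs]);print(name,p.round(4),np.round(r,4))
rep("boxL right-front",[("w3",(128,40)),("w4",(252,38))])
rep("boxR left-front",[("w2",(456,12)),("w3",(558,42))])
a=cv2.imread("pics/w5.png")[:240];b=cv2.imread("pics/w3.png")[:80]
b=cv2.convertScaleAbs(b,alpha=2.5)
cv2.imwrite("pics/c6.png",np.vstack([a,b]))
E
```

```text
[[-0.016  0.009  1.     0.472]
 [-1.    -0.007 -0.016 -0.062]
 [ 0.007 -1.     0.009  0.251]
 [ 0.     0.     0.     1.   ]]
boxL right-front [0.612  0.1931 0.014 ] [0.0013 0.0013]
boxR left-front [ 0.6116 -0.3638  0.0065] [0.0008 0.0008]
```

View pics/c6.png

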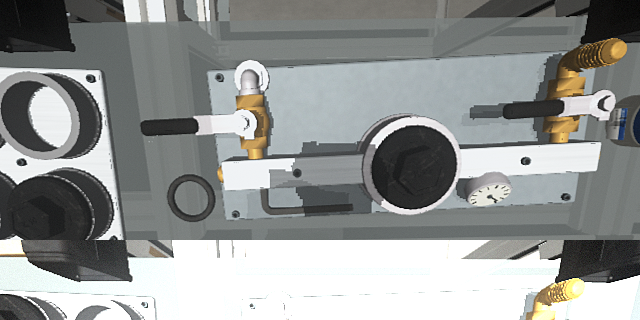

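w5: the vacuum lever now lies across its pipe, pointing left at (170,126), so it is shut. The boxes stand at x>0.61 and beyond, so they are clear. Next I go behind the vent lever.

Call:
move_arm([
  {"dx":1.7,"dy":-3.4,"dz":0,"rx":0,"ry":0,"rz":0,"fingers":1},
  {"dx":1.7,"dy":-3.4,"dz":0,"rx":0,"ry":0,"rz":0,"fingers":1},
  {"dx":1.7,"dy":-3.4,"dz":-1,"rx":0,"ry":0,"rz":0,"fingers":1},
  {"dx":1.7,"dy":-3.4,"dz":-1,"rx":0,"ry":0,"rz":0,"fingers":1},
  {"dx":1.7,"dy":-3.3,"dz":-1,"rx":0,"ry":0,"rz":0,"fingers":1},
  {"dx":1.6,"dy":-3.3,"dz":-1,"rx":0,"ry":0,"rz":0,"fingers":1},
  {"dx":0,"dy":0,"dz":-3,"rx":0,"ry":0,"rz":0,"fingers":1},
  {"dx":0,"dy":0,"dz":0,"rx":0,"ry":0,"rz":0,"fingers":1},
])

```text
time: 5.93
position: [0.569, -0.2564, 0.1727]
ee_rot: [0.497, -0.5, 0.504, -0.499]
ft_force: [-1.4, 1.3, -0.6]
width: -0.004
```

Call:
move_arm([
  {"dx":0.3,"dy":-0.5,"dz":-3,"rx":0,"ry":0,"rz":0,"fingers":1},
  {"dx":0,"dy":0,"dz":-3,"rx":0,"ry":0,"rz":0,"fingers":1},
  {"dx":0,"dy":0,"dz":-2.8,"rx":0,"ry":0,"rz":0,"fingers":1},
  {"dx":0,"dy":0,"dz":0,"rx":0,"ry":0,"rz":0,"fingers":1},
])

```text
time: 6.27
position: [0.5718, -0.2567, 0.0851]
ee_rot: [0.499, -0.501, 0.503, -0.497]
ft_force: [-2.1, 1.0, -0.3]
width: -0.003
```

Call:
move_arm([
  {"dx":-2,"dy":0,"dz":-0.3,"rx":0,"ry":0,"rz":0,"fingers":1},
  {"dx":-2.1,"dy":-0.1,"dz":0,"rx":0,"ry":0,"rz":0,"fingers":1},
  {"dx":-1.7,"dy":-0.8,"dz":0,"rx":0,"ry":0,"rz":0,"fingers":1},
  {"dx":-1.7,"dy":-0.8,"dz":0,"rx":0,"ry":0,"rz":0,"fingers":1},
  {"dx":-1.1,"dy":-1.7,"dz":0,"rx":0,"ry":0,"rz":0,"fingers":1},
  {"dx":-1.1,"dy":-1.8,"dz":0,"rx":0,"ry":0,"rz":0,"fingers":1},
  {"dx":0,"dy":0,"dz":0,"rx":0,"ry":0,"rz":0,"fingers":1},
  {"dx":0,"dy":0,"dz":0,"rx":0,"ry":0,"rz":0,"fingers":1},
])

```text
time: 6.93
position: [0.479, -0.3119, 0.0882]
ee_rot: [-0.5, 0.499, -0.499, 0.502]
ft_force: [1.3, -0.9, -0.4]
width: 0.0
```

Call:
move_arm([
  {"dx":0,"dy":-0.3,"dz":0,"rx":0,"ry":0,"rz":0,"fingers":1},
  {"dx":0,"dy":0,"dz":0,"rx":0,"ry":0,"rz":0,"fingers":1},
  {"dx":0,"dy":0,"dz":0,"rx":0,"ry":0,"rz":0,"fingers":1},
])

```text
time: 7.18
position: [0.4791, -0.3127, 0.0877]
ee_rot: [0.5, -0.5, 0.5, -0.5]
ft_force: [-2.7, 1.3, 9.6]
width: -0.002
```

The upward force of 9.6 N is odd. I back off, lift and look.

Call:
move_arm([
  {"dx":0,"dy":1.5,"dz":0.3,"rx":0,"ry":0,"rz":0,"fingers":1},
  {"dx":0,"dy":1.5,"dz":2,"rx":0,"ry":0,"rz":0,"fingers":1},
  {"dx":-1,"dy":2,"dz":3.4,"rx":0,"ry":0,"rz":0,"fingers":1},
  {"dx":-1,"dy":2,"dz":3.4,"rx":0,"ry":0,"rz":0,"fingers":-1},
  {"dx":-1,"dy":2,"dz":3.4,"rx":0,"ry":0,"rz":0,"fingers":-1},
  {"dx":-1,"dy":2,"dz":1,"rx":0,"ry":0,"rz":0,"fingers":-1},
  {"dx":0,"dy":2,"dz":0,"rx":0,"ry":0,"rz":0,"fingers":-1},
  {"dx":0,"dy":0,"dz":0,"rx":0,"ry":0,"rz":0,"fingers":-1},
])

```text
time: 7.85
position: [0.4387, -0.1776, 0.2222]
ee_rot: [0.503, -0.501, 0.498, -0.498]
ft_force: [-0.3, 0.7, 0.3]
width: 0.713
```

```bash
python3 - <<'E'
from h import *
f,T=snap("wrist","w6");print(T.round(3))
a=cv2.imread("pics/w6.png")[:260];print(proj(f,(.4864,-.1673,.092),T))
u,v=proj(f,(.4864,-.1673,.092),T).astype(int)
g=f["color"][max(v-50,0):v+50,u-50:u+50,::-1].astype(float);g=np.clip(g*3.2,0,255).astype(np.uint8)
g=cv2.resize(g,None,fx=4,fy=4,interpolation=cv2.INTER_CUBIC)[:340]
g=np.pad(g,((0,340-g.shape[0]),(0,640-g.shape[1]),(0,0)))
cv2.imwrite("pics/c7.png",np.vstack([a,g]));print(max(v-50,0),u-50)
E
```

```text
[[ 0.008  0.002  1.     0.439]
 [-1.     0.002  0.008 -0.178]
 [-0.002 -1.     0.002  0.222]
 [ 0.     0.     0.     1.   ]]
[300.37320852 137.95326548]
87 250
```

View pics/c7.png

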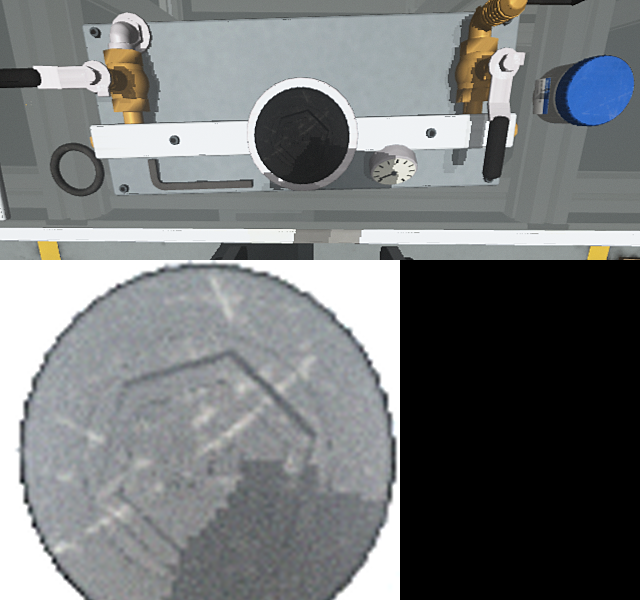

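w6: the vent lever points to the robot, with its stem at (508,62) and sleeve at (495,148). The exact angle needs checking. Hex edges show in the enlarged crop at (125,385), (232,352) and (315,435).

```bash
python3 - <<'E'
from h import *
f,T=pickle.load(open("pics/w6.pkl","rb"));g=cv2.cvtColor(f["color"],cv2.COLOR_RGB2GRAY)
def sl(b):
    x0,y0,x1,y1=b;m=(g[y0:y1,x0:x1]<50).astype(np.uint8);c=max(cv2.findContours(m,0,1)[0],key=cv2.contourArea)+np.array([x0,y0])
    r=cv2.minAreaRect(c);vx,vy,_,_=cv2.fitLine(c,cv2.DIST_L2,0,.01,.01).ravel();k=np.array(r[0])
    p=plane(f,k,.0885,T);q=plane(f,k+10*np.array([vx,vy]),.0885,T)-p;return p.round(4),np.round(q[:2]/np.linalg.norm(q[:2]),3),np.round(r[1],1)
print("vent",sl((480,110,510,182)));print("vac",sl((0,60,42,95)))
print("stem vent",plane(f,(508,62),.095,T).round(4),"vac",plane(f,(98,77),.095,T).round(4))
P=[plane(f,(250+x/4,87+(y-260)/4),.092,T) for x,y in((125,385),(232,352),(315,435))]
for a,b in zip(P,P[1:]):
    d=(b-a)[:2];print("edge",d.round(4),np.linalg.norm(d).round(4),"normal deg",np.degrees(np.arctan2(d[0],-d[1])).round(1))
for p in P:print(p.round(4),(p[:2]-[.4864,-.1673]).round(4))
x0,y0,x1,y1=240,60,360,200
m=(g[y0:y1,x0:x1]<75).astype(np.uint8);m=cv2.morphologyEx(m,cv2.MORPH_CLOSE,np.ones((5,5)))
e=cv2.fitEllipse(cv2.convexHull(max(cv2.findContours(m,0,1)[0],key=cv2.contourArea)));print(np.array(e[0])+[x0,y0],plane(f,np.array(e[0])+[x0,y0],.068,T))
E
```

```text
vent (array([ 0.4791, -0.3293,  0.0885]), array([ 1.   , -0.025]), array([18.5, 64.7]))
vac (array([0.5312, 0.0547, 0.0885]), array([ 0.002, -1.   ]), array([18.7, 40.3]))
stem vent [ 0.5447 -0.3257  0.095 ] vac [ 0.5315 -0.0114  0.095 ]
edge [ 0.0066 -0.0215] 0.0225 normal deg 16.9
edge [-0.0161 -0.0169] 0.0233 normal deg -43.5
[ 0.5019 -0.1519  0.092 ] [0.0155 0.0154]
[ 0.5084 -0.1734  0.092 ] [ 0.022  -0.0061]
[ 0.4923 -0.1904  0.092 ] [ 0.0059 -0.0231]
[301.45588684 135.33909607] [ 0.48710301 -0.167321    0.068     ]
```

The vent lever looks up to 0.06 rad short of its stop, and the earlier contact showed no stop force. I'll push it again to feel the stop.

Call:
move_arm([
  {"dx":1.2,"dy":-3.6,"dz":0,"rx":0,"ry":0,"rz":0,"fingers":1},
  {"dx":1.2,"dy":-3.6,"dz":-2,"rx":0,"ry":0,"rz":0,"fingers":1},
  {"dx":1.1,"dy":-3.5,"dz":-2,"rx":0,"ry":0,"rz":0,"fingers":1},
  {"dx":0,"dy":0,"dz":-3,"rx":0,"ry":0,"rz":0,"fingers":1},
  {"dx":0,"dy":0,"dz":-3,"rx":0,"ry":0,"rz":0,"fingers":1},
  {"dx":0,"dy":0,"dz":-3,"rx":0,"ry":0,"rz":0,"fingers":1},
  {"dx":0,"dy":0,"dz":-1.2,"rx":0,"ry":0,"rz":0,"fingers":1},
  {"dx":0,"dy":0,"dz":0,"rx":0,"ry":0,"rz":0,"fingers":1},
])

```text
time: 8.57
position: [0.4703, -0.2888, 0.075]
ee_rot: [0.499, -0.501, 0.503, -0.497]
ft_force: [0.2, 0.1, 0.2]
width: 0.001
```

Call:
move_arm([
  {"dx":0,"dy":-1,"dz":0,"rx":0,"ry":0,"rz":0,"fingers":1},
  {"dx":0,"dy":-1,"dz":0,"rx":0,"ry":0,"rz":0,"fingers":1},
  {"dx":0,"dy":-0.8,"dz":0,"rx":0,"ry":0,"rz":0,"fingers":1},
  {"dx":0,"dy":0,"dz":0,"rx":0,"ry":0,"rz":0,"fingers":1},
  {"dx":0,"dy":0,"dz":0,"rx":0,"ry":0,"rz":0,"fingers":1},
])

```text
time: 8.98
position: [0.4736, -0.3117, 0.0798]
ee_rot: [0.503, -0.498, 0.502, -0.497]
ft_force: [0.2, 11.8, 0.2]
width: 0.001
```

Call:
move_arm([
  {"dx":0,"dy":-0.4,"dz":0,"rx":0,"ry":0,"rz":0,"fingers":1},
  {"dx":0,"dy":0,"dz":0,"rx":0,"ry":0,"rz":0,"fingers":1},
  {"dx":0,"dy":0,"dz":0,"rx":0,"ry":0,"rz":0,"fingers":1},
])

```text
time: 9.23
position: [0.4736, -0.312, 0.0797]
ee_rot: [0.504, -0.498, 0.503, -0.495]
ft_force: [-0.3, 18.1, 4.9]
width: -0.0
```

The position doesn't move at 18 N, so the vent is at its stop. Next I back off, rise, and go over the cap with the jaw axis turned -0.23 rad onto the flats.

Call:
move_arm([
  {"dx":0,"dy":1.8,"dz":0,"rx":0,"ry":0,"rz":0,"fingers":1},
  {"dx":0,"dy":0.8,"dz":3.5,"rx":0,"ry":0,"rz":0,"fingers":1},
  {"dx":0.3,"dy":2,"dz":3.5,"rx":0,"ry":0,"rz":-0.08,"fingers":-1},
  {"dx":0.3,"dy":3,"dz":1,"rx":0,"ry":0,"rz":-0.08,"fingers":-1},
  {"dx":0.3,"dy":3,"dz":0,"rx":0,"ry":0,"rz":-0.07,"fingers":-1},
  {"dx":0.3,"dy":3,"dz":0,"rx":0,"ry":0,"rz":0,"fingers":-1},
  {"dx":0,"dy":0,"dz":0,"rx":0,"ry":0,"rz":0,"fingers":-1},
  {"dx":0,"dy":0,"dz":0,"rx":0,"ry":0,"rz":0,"fingers":-1},
])

```text
time: 9.9
position: [0.4863, -0.1852, 0.1609]
ee_rot: [-0.441, 0.439, -0.552, 0.555]
ft_force: [-0.3, -0.9, -0.1]
width: 0.848
```

```bash
python3 - <<'E'
from h import *
from plant import bot;s=bot.get_state();T=pose(s)
print(T.round(4),s["width"],"jaw az",np.degrees(np.arctan2(T[1,0],T[0,0])))
f,T=snap("wrist","w7")
g=cv2.cvtColor(f["color"],cv2.COLOR_RGB2GRAY);print(proj(f,(.4868,-.1673,.072),T))
m=(g<75).astype(np.uint8)[:300];m=cv2.morphologyEx(m,cv2.MORPH_CLOSE,np.ones((5,5)))
for c in cv2.findContours(m,0,1)[0]:
    if cv2.contourArea(c)>4000:
        e=cv2.fitEllipse(cv2.convexHull(c));print(np.round(e,1) if 0 else (np.round(e[0],1),np.round(e[1],1)),plane(f,e[0],.068,T).round(4))
E
```

```text
[[-2.255e-01  3.900e-03  9.742e-01  4.863e-01]
 [-9.742e-01 -1.100e-03 -2.255e-01 -1.852e-01]
 [ 2.000e-04 -1.000e+00  4.100e-03  1.609e-01]
 [ 0.000e+00  0.000e+00  0.000e+00  1.000e+00]] 0.8478887408404323 jaw az -103.03317409086935
[288.02772187 213.23869865]
(array([289.4, 209.4]), array([108.9, 112.8])) [ 0.4884 -0.1684  0.068 ]
(array([524.3, -26.1]), array([ 55.8, 605.9])) [ 0.6037 -0.3488  0.068 ]
```

Call:
move_arm([
  {"dx":0.1,"dy":1.75,"dz":0,"rx":0,"ry":0,"rz":0,"fingers":-1},
  {"dx":0,"dy":0,"dz":0,"rx":0,"ry":0,"rz":0,"fingers":-1},
  {"dx":0,"dy":0,"dz":0,"rx":0,"ry":0,"rz":0,"fingers":-1},
  {"dx":0,"dy":0,"dz":-3,"rx":0,"ry":0,"rz":0,"fingers":-1},
  {"dx":0,"dy":0,"dz":-3,"rx":0,"ry":0,"rz":0,"fingers":-1},
  {"dx":0,"dy":0,"dz":-1.5,"rx":0,"ry":0,"rz":0,"fingers":-1},
  {"dx":0,"dy":0,"dz":-1,"rx":0,"ry":0,"rz":0,"fingers":-1},
  {"dx":0,"dy":0,"dz":0,"rx":0,"ry":0,"rz":0,"fingers":-1},
])

```text
time: 10.62
position: [0.4845, -0.1699, 0.0721]
ee_rot: [0.437, -0.439, 0.556, -0.554]
ft_force: [-0.4, 0.0, -0.5]
width: 0.997
```

Call:
move_arm([
  {"dx":0,"dy":0,"dz":0,"rx":0,"ry":0,"rz":0,"fingers":-1},
  {"dx":0,"dy":0,"dz":0,"rx":0,"ry":0,"rz":0,"fingers":-1},
])

```text
time: 10.78
position: [0.4867, -0.1694, 0.0749]
ee_rot: [-0.439, 0.438, -0.554, 0.555]
ft_force: [-0.1, -0.4, 0.1]
width: 0.994
```

Call:
move_arm([
  {"dx":0,"dy":0,"dz":0,"rx":0,"ry":0,"rz":0,"fingers":1},
  {"dx":0,"dy":0,"dz":0,"rx":0,"ry":0,"rz":0,"fingers":1},
  {"dx":0,"dy":0,"dz":0,"rx":0,"ry":0,"rz":0,"fingers":1},
  {"dx":0,"dy":0,"dz":0,"rx":0,"ry":0,"rz":0,"fingers":1},
  {"dx":0,"dy":0,"dz":0,"rx":0,"ry":0,"rz":0,"fingers":1},
  {"dx":0,"dy":0,"dz":0,"rx":0,"ry":0,"rz":0,"fingers":1},
], newtons=60)

```text
time: 11.28
position: [0.4867, -0.167, 0.0753]
ee_rot: [-0.44, 0.438, -0.554, 0.554]
ft_force: [-1.7, 2.3, 6.8]
width: 0.471
```

The opening is about 40–43 mm, so the jaws are on the flats. Next I lift.

Call:
move_arm([
  {"dx":0,"dy":0,"dz":0.5,"rx":0,"ry":0,"rz":0,"fingers":1},
  {"dx":0,"dy":0,"dz":1,"rx":0,"ry":0,"rz":0,"fingers":1},
  {"dx":0,"dy":0,"dz":1.5,"rx":0,"ry":0,"rz":0,"fingers":1},
  {"dx":0,"dy":0,"dz":2,"rx":0,"ry":0,"rz":0,"fingers":1},
  {"dx":0,"dy":0,"dz":3,"rx":0,"ry":0,"rz":0,"fingers":1},
  {"dx":0,"dy":0,"dz":3,"rx":0,"ry":0,"rz":0,"fingers":1},
  {"dx":0,"dy":0,"dz":3,"rx":0,"ry":0,"rz":0,"fingers":1},
  {"dx":0,"dy":0,"dz":0,"rx":0,"ry":0,"rz":0,"fingers":1},
])

```text
time: 11.95
position: [0.4888, -0.1702, 0.2204]
ee_rot: [-0.441, 0.437, -0.551, 0.558]
ft_force: [0.7, -0.4, -0.4]
width: 0.472
```

```bash
python3 - <<'E'
from h import *
f,T=snap("wrist","w8");print(T.round(3))
from plant import bot;print(bot.get_state()["width"])
# nest rim: circle fits in w3,w4 via bright-interior / gray ring
F={n:pickle.load(open(f"pics/{n}.pkl","rb")) for n in("w3","w4","w5")}
R={}
for n,b in{"w3":(55,45,150,150),"w4":(185,45,280,150),"w5":(0,62,90,165)}.items():
    g=cv2.medianBlur(cv2.cvtColor(F[n][0]["color"],cv2.COLOR_RGB2GRAY)[b[1]:b[3],b[0]:b[2]],3)
    R[n]=cv2.resize(g,None,fx=3,fy=3,interpolation=cv2.INTER_CUBIC)
    print(n,proj(F[n][0],(.541,.215,.044),F[n][1])-b[:2])
    c=proj(F[n][0],(.541,.215,.044),F[n][1]).astype(int)-b[:2];print(g[c[1],:].tolist())
o=np.hstack([np.pad(v,((0,315-v.shape[0]),(0,0))) for v in R.values()])[:, :800]
w=cv2.resize(cv2.imread("pics/w8.png",0)[100:],(400,188));o=np.vstack([np.pad(o,((0,0),(0,800-o.shape[1]))),np.pad(w,((0,0),(0,400)))])
cv2.imwrite("pics/c8.png",o)
E
```

```text
[[-0.23   0.012  0.973  0.489]
 [-0.973 -0.005 -0.23  -0.17 ]
 [ 0.002 -1.     0.012  0.22 ]
 [ 0.     0.     0.     1.   ]]
0.47673194868468644
w3 [50.39944168 50.88436248]
[45, 47, 48, 48, 47, 49, 49, 49, 48, 48, 48, 103, 162, 162, 162, 162, 164, 164, 137, 50, 50, 51, 52, 53, 53, 53, 55, 55, 55, 55, 55, 55, 55, 54, 54, 76, 126, 145, 209, 241, 239, 239, 239, 240, 240, 240, 239, 240, 240, 240, 240, 240, 240, 240, 240, 240, 240, 240, 240, 241, 241, 241, 241, 241, 241, 241, 241, 241, 241, 241, 241, 241, 241, 241, 240, 194, 169, 169, 172, 175, 175, 162, 66, 54, 55, 57, 56, 56, 56, 56, 55, 55, 60, 98, 113]
w4 [48.02908278 51.22442714]
[55, 56, 57, 62, 77, 77, 86, 184, 184, 181, 181, 186, 187, 191, 191, 146, 58, 58, 61, 62, 62, 59, 61, 96, 148, 202, 242, 242, 242, 241, 241, 241, 241, 241, 241, 241, 241, 241, 241, 241, 241, 241, 241, 241, 241, 241, 241, 241, 241, 241, 241, 241, 241, 241, 242, 241, 241, 241, 241, 241, 241, 241, 241, 242, 241, 241, 241, 241, 241, 241, 241, 235, 199, 199, 201, 201, 205, 205, 186, 54, 54, 58, 96, 96, 115, 211, 222, 222, 140, 107, 107, 109, 109, 109, 109]
w5 [40.30831722 55.94357847]
[164, 151, 47, 47, 51, 52, 52, 53, 52, 53, 53, 53, 53, 53, 53, 54, 54, 54, 54, 54, 54, 53, 53, 54, 54, 54, 52, 52, 80, 126, 135, 192, 240, 240, 238, 238, 238, 238, 238, 238, 238, 238, 238, 238, 238, 238, 238, 238, 238, 238, 238, 238, 238, 238, 238, 238, 238, 238, 238, 238, 238, 238, 239, 239, 239, 239, 239, 239, 240, 239, 232, 161, 161, 163, 165, 167, 169, 169, 156, 52, 52, 53, 55, 55, 55, 55, 55, 55, 54, 54]
```

View pics/c8.png

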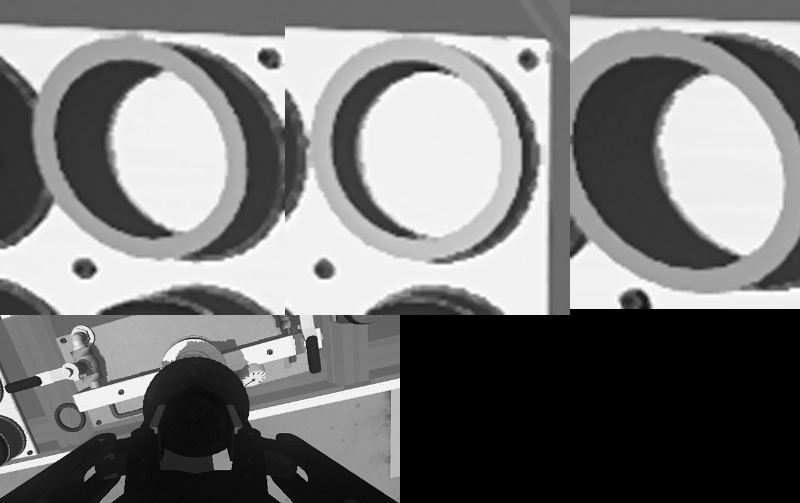

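The cap is held level in the jaws, both levers are in place, and the nest ring is clear (grey band). Next I fit the ring to get the nest centre.

```bash
python3 - <<'E'
from h import *
F={n:pickle.load(open(f"pics/{n}.pkl","rb")) for n in("w3","w4")};O={}
for n,b in{"w3":(55,45,150,150),"w4":(185,45,280,150)}.items():
    g=cv2.cvtColor(F[n][0]["color"],cv2.COLOR_RGB2GRAY)[b[1]:b[3],b[0]:b[2]]
    m=cv2.morphologyEx(((g>135)&(g<222)).astype(np.uint8),cv2.MORPH_OPEN,np.ones((3,3)))
    c=max(cv2.findContours(m,0,1)[0],key=lambda c:cv2.minAreaRect(c)[1][0]*cv2.minAreaRect(c)[1][1])
    e=cv2.fitEllipse(cv2.convexHull(c));u=np.array(e[0])+b[:2];O[n]=u
    print(n,u.round(1),np.round(e[1],1),plane(F[n][0],u,.044,F[n][1]).round(4))
    k=[np.array(h)+b[:2] for h in[]]
p,r=tri([ray(F[n][0],O[n],F[n][1]) for n in O]);print(p.round(4),np.round(r,4))
# held cap in w8: flange ellipse vs tool
f,T=pickle.load(open("pics/w8.pkl","rb"))
# flange at z_flange-top: TCP tip near the flange
for d in(.0,-.004):print("expected flange centre px",proj(f,T[:3,3]+np.array([0,0,d]),T))
g=cv2.cvtColor(f["color"],cv2.COLOR_RGB2GRAY);print(g[260,215:420:3].tolist());print(g[220,215:420:3].tolist())
E
```

```text
w3 [101.1  93.7] [66.  78.8] [0.5436 0.2199 0.044 ]
w4 [228.2  93.9] [69.2 75.6] [0.5437 0.2208 0.044 ]
[0.5438 0.2215 0.0414] [0.0001 0.0001]
expected flange centre px [311.33129174 260.45102777]
expected flange centre px [311.35236712 256.96226264]
[173, 169, 164, 109, 124, 19, 29, 30, 30, 30, 27, 59, 55, 54, 56, 19, 23, 16, 22, 19, 20, 15, 14, 12, 17, 13, 13, 15, 15, 12, 18, 14, 10, 18, 16, 21, 16, 17, 14, 14, 16, 13, 14, 16, 15, 14, 18, 18, 16, 13, 16, 35, 55, 52, 57, 53, 28, 25, 26, 27, 31, 165, 241, 241, 241, 241, 240, 241, 242]
[241, 241, 241, 241, 242, 241, 244, 42, 46, 47, 43, 38, 37, 37, 33, 32, 33, 29, 30, 28, 27, 28, 28, 27, 25, 23, 21, 22, 15, 16, 17, 16, 16, 13, 16, 12, 14, 16, 15, 14, 21, 24, 22, 25, 23, 22, 18, 23, 25, 26, 29, 29, 30, 30, 31, 34, 32, 36, 32, 29, 132, 127, 125, 126, 125, 128, 127, 129, 128]
```

Nest centre is (0.5437, 0.2205), with the rim triangulated at z = 0.041 against 0.044 in the text, which agrees. Next I carry the cap over.

Call:
move_arm([
  {"dx":0.4,"dy":2,"dz":0,"rx":0,"ry":0,"rz":0,"fingers":1},
  {"dx":0.4,"dy":3,"dz":0,"rx":0,"ry":0,"rz":0,"fingers":1},
  {"dx":0.4,"dy":3,"dz":0,"rx":0,"ry":0,"rz":0,"fingers":1},
  {"dx":0.4,"dy":3,"dz":0,"rx":0,"ry":0,"rz":0,"fingers":1},
  {"dx":0.4,"dy":3,"dz":0,"rx":0,"ry":0,"rz":0,"fingers":1},
  {"dx":0.4,"dy":3,"dz":0,"rx":0,"ry":0,"rz":0,"fingers":1},
  {"dx":0.4,"dy":3,"dz":0,"rx":0,"ry":0,"rz":0,"fingers":1},
  {"dx":0.4,"dy":3,"dz":0,"rx":0,"ry":0,"rz":0,"fingers":1},
])

```text
time: 12.67
position: [0.5165, 0.0621, 0.2127]
ee_rot: [0.438, -0.44, 0.555, -0.554]
ft_force: [1.4, -0.2, -1.9]
width: 0.475
```

Call:
move_arm([
  {"dx":0.4,"dy":3,"dz":0,"rx":0,"ry":0,"rz":0,"fingers":1},
  {"dx":0.4,"dy":3,"dz":0,"rx":0,"ry":0,"rz":0,"fingers":1},
  {"dx":0.4,"dy":3,"dz":0,"rx":0,"ry":0,"rz":0,"fingers":1},
  {"dx":0.4,"dy":3,"dz":0,"rx":0,"ry":0,"rz":0,"fingers":1},
  {"dx":0.4,"dy":2,"dz":0,"rx":0,"ry":0,"rz":0,"fingers":1},
  {"dx":0.3,"dy":2,"dz":0,"rx":0,"ry":0,"rz":0,"fingers":1},
  {"dx":0,"dy":0,"dz":0,"rx":0,"ry":0,"rz":0,"fingers":1},
  {"dx":0,"dy":0,"dz":0,"rx":0,"ry":0,"rz":0,"fingers":1},
])

```text
time: 13.33
position: [0.5395, 0.222, 0.2124]
ee_rot: [0.438, -0.441, 0.554, -0.554]
ft_force: [1.5, -0.3, -3.1]
width: 0.473
```

```bash
python3 - <<'E'
from h import *
f,T=snap("wrist","w9");print(T.round(4))
for i in range(3):
    from plant import bot;print(bot.get_state()["position"].round(4))
E
```

```text
[[-0.2266 -0.0032  0.974   0.5395]
 [-0.974  -0.0017 -0.2266  0.222 ]
 [ 0.0024 -1.     -0.0028  0.2124]
 [ 0.      0.      0.      1.    ]]
[0.5399 0.2203 0.2126]
[0.5399 0.2203 0.2126]
[0.5399 0.2203 0.2126]
```

View pics/w9.png

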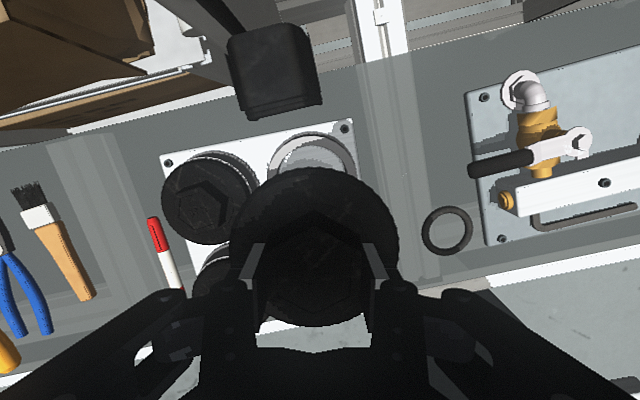

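w9: the held cap is at (315,245), with the free nest's far arc peeking out behind it at (312,135). Both lie in the same image, so I measure their relative offset.

```bash
python3 - <<'E'
from h import *
from scipy.optimize import least_squares
f,T=pickle.load(open("pics/w9.pkl","rb"));T[:3,3]=[.5397,.2210,.2125]
g=cv2.cvtColor(f["color"],cv2.COLOR_RGB2GRAY).astype(int)
ring=[];fl=[]
for u in range(272,352,2):
    c=g[:,u]; w=[v for v in range(118,175) if c[v]>225]
    if w:
        s=[v for v in range(w[0],w[0]+55) if c[v]<215 and c[v]>100]
        if s: ring.append((u,s[0]-.5))
for u in range(276,380,3):
    c=g[:,u]; s=[v for v in range(140,240) if c[v]<75 and c[v+3]<75 and c[v+8]<75]
    if s: fl.append((u,s[0]-.5))
def fit(px,z,r,g0):
    P=np.array([plane(f,p,z,T)[:2] for p in px])
    s=least_squares(lambda c:np.hypot(*(P-c).T)-r,g0,loss="soft_l1",f_scale=.001)
    e=np.hypot(*(P-s.x).T)-r;return s.x.round(4),"rms mm",(1e3*np.median(abs(e))).round(2),len(px),(1e3*e).round(1)[::5]
print(ring[::6]);print(fl[::6])
print("nest",fit(ring,.044,.0445,[.544,.22]))
for dz in(-.001,-.003,-.005):print("flange",dz,fit(fl,.2125+dz,.043,[.54,.22]))
E
```

```text
[(272, 154.5), (284, 140.5), (296, 133.5), (308, 130.5), (320, 131.5), (332, 122.5)]
[(276, 173.5), (294, 168.5), (312, 166.5), (330, 167.5), (348, 173.5), (366, 184.5)]
nest (array([0.5467, 0.2174]), 'rms mm', np.float64(0.54), 34, array([ 0.5, -0.2,  0.5, -0.1, -0.6, -0.8,  9.3]))
flange -0.001 (array([0.5408, 0.2207]), 'rms mm', np.float64(0.2), 35, array([-0.1, -0.3,  0.1,  0.3, -0.3,  0.2, -0.4]))
flange -0.003 (array([0.5405, 0.2207]), 'rms mm', np.float64(0.2), 35, array([-0. , -0.3,  0.1,  0.3, -0.3,  0.2, -0.4]))
flange -0.005 (array([0.5402, 0.2206]), 'rms mm', np.float64(0.2), 35, array([ 0. , -0.3,  0.1,  0.2, -0.4,  0.2, -0.3]))
```

```bash
python3 - <<'E'
from h import *
from scipy.optimize import least_squares
f,T=pickle.load(open("pics/w9.pkl","rb"));T[:3,3]=[.5397,.2210,.2125]
g=cv2.cvtColor(f["color"],cv2.COLOR_RGB2GRAY).astype(int)
px=[]
for u in range(272,328,2):
    w=[v for v in range(125,175) if g[v,u]>225]
    s=[v for v in range(w[0],w[0]+55) if 100<g[v,u]<215]
    px.append((u,s[0]-.5))
for v in range(146,176,2): # right edge, scan from the white plate leftwards
    w=[u for u in range(365,340,-1) if 100<g[v,u]<215 and g[v,u+1]>=215]
    if w: px.append((w[0]+.5,v))
print(px[28:])
R0=T[:3,:3].copy()
for name,R in(("meas",R0),("vertical",None)):
    if R is None:
        a=np.arctan2(R0[1,0],R0[0,0]);R=np.array([[np.cos(a),0,-np.sin(a)],[np.sin(a),0,np.cos(a)],[0,-1,0]])
    T[:3,:3]=R if name=="meas" else np.c_[R[:,0],[0,0,-1],np.cross(R[:,0],[0,0,-1])]
    P=np.array([plane(f,p,.044,T)[:2] for p in px])
    s=least_squares(lambda c:np.hypot(*(P-c).T)-.0445,[.544,.22],loss="soft_l1",f_scale=.001)
    e=np.hypot(*(P-s.x).T)-.0445;print(name,s.x.round(4),(1e3*e).round(1)[::3])
E
```

```text
[]
meas [0.5463 0.2186] [-0.2 -0.4 -0.2 -0.2  0.   0.2  0.2  0.  -0.4 -0. ]
vertical [0.5469 0.2189] [-0.2 -0.4 -0.2 -0.2  0.   0.2  0.2  0.  -0.4 -0. ]
```

```bash
python3 - <<'E'
from h import *
from scipy.optimize import least_squares
for n,b in{"w3":(55,45,150,150),"w4":(185,45,280,150),"w5":(0,62,90,165)}.items():
    f,T=pickle.load(open(f"pics/{n}.pkl","rb"))
    g=cv2.cvtColor(f["color"],cv2.COLOR_RGB2GRAY)[b[1]:b[3],b[0]:b[2]]
    m=cv2.morphologyEx(((g>135)&(g<222)).astype(np.uint8),cv2.MORPH_OPEN,np.ones((3,3)))
    cs,h=cv2.findContours(m,cv2.RETR_CCOMP,cv2.CHAIN_APPROX_NONE)
    c=max(cs,key=lambda c:cv2.boundingRect(c)[2]*cv2.boundingRect(c)[3])
    q=cv2.convexHull(c).reshape(-1,2)+np.array(b[:2]);q=q[q[:,0]>3]
    P=np.array([plane(f,p,.044,T)[:2] for p in q])
    s=least_squares(lambda c:np.hypot(*(P-c[:2]).T)-c[2],[.544,.22,.044],loss="soft_l1",f_scale=.001)
    e=np.hypot(*(P-s.x[:2]).T)-s.x[2];print(n,len(q),s.x.round(4),"med err",np.median(abs(e)).round(4))
E
```

```text
w3 37 [0.5423 0.2198 0.0437] med err 0.0003
w4 38 [0.5424 0.2208 0.0439] med err 0.0001
w5 29 [0.5423 0.2197 0.0438] med err 0.0002
```

The estimates differ by 3–4 mm in x: 0.5423 from w3–w5 and 0.546 from w9. I go down to about 12 mm above the rim and remeasure up close, where the error shrinks.

Call:
move_arm([
  {"dx":0.3,"dy":-0.1,"dz":-3,"rx":0,"ry":0,"rz":0,"fingers":1},
  {"dx":0,"dy":0,"dz":-3,"rx":0,"ry":0,"rz":0,"fingers":1},
  {"dx":0,"dy":0,"dz":-3,"rx":0,"ry":0,"rz":0,"fingers":1},
  {"dx":0,"dy":0,"dz":-2.2,"rx":0,"ry":0,"rz":0,"fingers":1},
  {"dx":0,"dy":0,"dz":0,"rx":0,"ry":0,"rz":0,"fingers":1},
  {"dx":0,"dy":0,"dz":0,"rx":0,"ry":0,"rz":0,"fingers":1},
  {"dx":0,"dy":0,"dz":0,"rx":0,"ry":0,"rz":0,"fingers":1},
])

```text
time: 13.97
position: [0.5449, 0.2198, 0.1032]
ee_rot: [-0.439, 0.438, -0.554, 0.555]
ft_force: [-0.3, 0.3, -0.4]
width: 0.471
```

```bash
cat > rel.py <<'E'
from h import *
import sys
from scipy.optimize import least_squares
from plant import bot
f,T=snap("wrist",sys.argv[1]);s=bot.get_state();print(T[:3,3].round(4),s["position"].round(4),s["ft_force"].round(1))
T[:3,3]=(T[:3,3]+s["position"])/2;z=T[2,3]
g=cv2.cvtColor(f["color"],cv2.COLOR_RGB2GRAY).astype(int)
a,b=proj(f,T[:3,3]+[.0,0,0],T)
fl=[];ring=[]
for u in range(int(a)-45,int(a)+46,3):
    v0=[v for v in range(120,240) if (g[v:v+12,u]<75).all()]
    if not v0: continue
    v0=v0[0];fl.append((u,v0-.5))
    v=v0-3
    while v>100 and 40<g[v,u]<222: v-=1
    if g[v,u]>=222: ring.append((u,v+.5))
def fit(px,zz,r):
    P=np.array([plane(f,p,zz,T)[:2] for p in px]);q=least_squares(lambda c:np.hypot(*(P-c).T)-r,T[:2,3],loss="soft_l1",f_scale=.0005)
    e=1e3*(np.hypot(*(P-q.x).T)-r);print(len(px),q.x.round(4),e.round(1)[::3]);return q.x
c=fit(fl,z-.003,.043);n=fit(ring,.044,.0445);print("shift nest-cap mm",(1e3*(n-c)).round(1));print(fl[::6],ring[::4])
print(g[100:200:3,int(a)].tolist())
E
python3 rel.py w10
```

```text
[0.5449 0.2198 0.1032] [0.5452 0.2203 0.1038] [-0.2  0.3 -1.4]
31 [0.5456 0.2189] [-0.1  0.1 -0.1  0.2 -0.   0.1  0.2  0.2 -0.3 -0.3 -0.4]
23 [0.5466 0.2106] [ 0.3 -1.1 -2.1  2.2  1.2 -0.3 -1.7 -0. ]
shift nest-cap mm [ 1.  -8.3]
[(266, 179.5), (284, 171.5), (302, 167.5), (320, 166.5), (338, 170.5), (356, 177.5)] [(266, 177.5), (278, 156.5), (290, 150.5), (302, 147.5), (314, 147.5), (326, 148.5)]
[38, 39, 40, 39, 131, 134, 133, 133, 132, 132, 136, 135, 138, 204, 254, 254, 140, 90, 67, 104, 126, 107, 99, 45, 47, 55, 56, 45, 47, 43, 41, 42, 38, 33]
```

```bash
python3 - <<'E'
from h import *
f,T=pickle.load(open("pics/w10.pkl","rb"));g=cv2.cvtColor(f["color"],cv2.COLOR_RGB2GRAY).astype(int)
for u in(272,280,290,300,310,320,330,340,350,360):print(u,g[136:178,u].tolist())
for c in((.544,.2195),(.5424,.2200),(.5466,.2188)):
    print(c,[proj(f,(c[0]+.0445*np.cos(t),c[1]+.0445*np.sin(t),.044),T).round(0).tolist() for t in(-1,-.6,-.23,.2,.6)])
E
```

```text
272 [138, 139, 137, 138, 138, 139, 137, 137, 140, 131, 135, 232, 247, 254, 255, 255, 254, 254, 254, 254, 254, 254, 255, 255, 221, 133, 157, 166, 144, 83, 66, 57, 163, 244, 232, 225, 229, 147, 116, 126, 119, 80]
280 [137, 135, 136, 137, 138, 137, 137, 138, 107, 191, 247, 251, 254, 254, 254, 254, 254, 255, 255, 219, 132, 155, 166, 138, 79, 65, 56, 136, 253, 165, 118, 125, 126, 126, 127, 123, 126, 89, 55, 52, 56, 54]
290 [137, 136, 134, 137, 138, 137, 101, 189, 246, 251, 255, 254, 254, 255, 255, 191, 116, 156, 171, 104, 66, 69, 69, 62, 102, 126, 128, 127, 126, 126, 126, 128, 109, 114, 62, 47, 56, 60, 56, 55, 55, 53]
300 [137, 136, 135, 134, 105, 184, 245, 251, 255, 254, 255, 255, 236, 127, 149, 165, 135, 76, 64, 69, 66, 57, 118, 130, 125, 125, 125, 125, 127, 126, 109, 92, 52, 44, 47, 52, 52, 50, 44, 50, 58, 61]
310 [135, 136, 103, 170, 244, 252, 255, 254, 254, 254, 255, 255, 168, 139, 109, 93, 65, 65, 67, 63, 58, 105, 126, 127, 126, 125, 127, 120, 105, 107, 91, 47, 38, 47, 46, 49, 47, 50, 51, 58, 53, 55]
320 [102, 178, 245, 253, 254, 254, 254, 254, 254, 254, 254, 255, 255, 161, 128, 106
[... 500 characters left out ...]
39, 35]
350 [192, 190, 185, 191, 198, 202, 190, 190, 177, 168, 194, 200, 199, 199, 198, 196, 192, 189, 185, 197, 198, 191, 189, 193, 202, 169, 94, 85, 91, 93, 82, 59, 55, 61, 98, 122, 124, 126, 115, 49, 24, 35]
360 [186, 198, 166, 93, 73, 79, 71, 50, 48, 48, 50, 66, 71, 56, 132, 191, 192, 196, 196, 192, 188, 191, 192, 197, 195, 198, 197, 194, 186, 187, 189, 189, 192, 197, 202, 175, 105, 85, 90, 91, 85, 65]
(0.544, 0.2195) [[362.0, 173.0], [339.0, 158.0], [312.0, 153.0], [282.0, 160.0], [260.0, 177.0]]
(0.5424, 0.22) [[362.0, 176.0], [338.0, 161.0], [312.0, 156.0], [282.0, 162.0], [260.0, 179.0]]
(0.5466, 0.2188) [[363.0, 169.0], [339.0, 153.0], [313.0, 149.0], [282.0, 155.0], [260.0, 172.0]]
```

The first edge was the nest's outer wall, not its rim. The true rim edge (dark to 126) is at v≈156 and agrees with (0.5424, 0.220). I fit that edge.

```bash
python3 - <<'E'
from h import *
from scipy.optimize import least_squares
f,T=pickle.load(open("pics/w10.pkl","rb"));T[:3,3]=[.5450,.2200,.1035]
for px,z,r in(([(290,159.7),(300,157.5),(310,156.5),(320,157.5),(330,159.5),(340,163.6),(350,169.7)],.044,.0445),([(266,179.5),(284,171.5),(302,167.5),(320,166.5),(338,170.5),(356,177.5)],.1005,.043)):
    P=np.array([plane(f,p,z,T)[:2] for p in px]);q=least_squares(lambda c:np.hypot(*(P-c).T)-r,[.544,.22]);print(q.x.round(4),(1e3*q.fun).round(1))
E
```

```text
[0.5422 0.2221] [-0.2 -0.1  0.2  0.   0.2 -0.  -0.2]
[0.5455 0.2191] [-0.1 -0.   0.   0.3 -0.1 -0.2]
```

Call:
move_arm([
  {"dx":-0.32,"dy":0.18,"dz":0,"rx":0,"ry":0,"rz":0,"fingers":1},
  {"dx":0,"dy":0,"dz":0,"rx":0,"ry":0,"rz":0,"fingers":1},
  {"dx":0,"dy":0,"dz":0,"rx":0,"ry":0,"rz":0,"fingers":1},
])

```text
time: 14.27
position: [0.5407, 0.2229, 0.1031]
ee_rot: [-0.44, 0.439, -0.554, 0.554]
ft_force: [-1.1, 0.8, -1.4]
width: 0.472
```

```bash
cat > rel2.py <<'E'
from h import *
import sys
from scipy.optimize import least_squares
from plant import bot
f,T=snap("wrist",sys.argv[1]);s=bot.get_state();print(T[:3,3].round(4),s["position"].round(4),s["ft_force"].round(1))
T[:3,3]=(T[:3,3]+s["position"])/2;z=T[2,3]
g=cv2.cvtColor(f["color"],cv2.COLOR_RGB2GRAY).astype(int)
fl=[];ring=[]
for u in range(270,366,3):
    v0=[v for v in range(140,240) if (g[v:v+12,u]<72).all()]
    if not v0: continue
    v0=v0[0];fl.append((u,v0-.5))
    # going up from the flange: ring top (~100-130), then the dark wall
    v=v0-3
    while v>v0-30 and g[v,u]>92: v-=1
    if v0-30<v<v0-3 and g[v-3,u]<85: ring.append((u,v+.5))
def fit(px,zz,r):
    P=np.array([plane(f,p,zz,T)[:2] for p in px]);q=least_squares(lambda c:np.hypot(*(P-c).T)-r,T[:2,3],loss="soft_l1",f_scale=.0005)
    print(len(px),px[0],px[-1],q.x.round(4),(1e3*(np.hypot(*(P-q.x).T)-r)).round(1)[::3]);return q.x
c=fit(fl,z-.003,.043);n=fit(ring,.044,.0445);print("shift nest-cap mm",(1e3*(n-c)).round(1))
E
python3 rel2.py w11
```

```text
[0.5407 0.2229 0.1031] [0.5408 0.2227 0.1028] [ 0.2 -0.5 -1.6]
32 (270, 178.5) (363, 181.5) [0.5411 0.2218] [-0.4  0.   0.  -6.2  0.  -0.1  0.2 -0.1  0.5  0.2 -0.5]
14 (291, 152.5) (348, 158.5) [0.5422 0.2218] [-0.1 -0.3 -0.1  0.2 -0. ]
shift nest-cap mm [1.1 0. ]
```

Cap and nest now agree to about 1 mm. I shift +1 mm in x and lower in steps.

Call:
move_arm([
  {"dx":0.1,"dy":0,"dz":-0.5,"rx":0,"ry":0,"rz":0,"fingers":1},
  {"dx":0,"dy":0,"dz":-0.8,"rx":0,"ry":0,"rz":0,"fingers":1},
  {"dx":0,"dy":0,"dz":-0.6,"rx":0,"ry":0,"rz":0,"fingers":1},
  {"dx":0,"dy":0,"dz":-0.5,"rx":0,"ry":0,"rz":0,"fingers":1},
  {"dx":0,"dy":0,"dz":0,"rx":0,"ry":0,"rz":0,"fingers":1},
  {"dx":0,"dy":0,"dz":0,"rx":0,"ry":0,"rz":0,"fingers":1},
])

```text
time: 14.82
position: [0.5412, 0.2222, 0.0772]
ee_rot: [0.439, -0.439, 0.554, -0.554]
ft_force: [0.7, 0.4, -1.4]
width: 0.472
```

The plug is 10 mm inside the bore with no contact force. I continue down.

Call:
move_arm([
  {"dx":0,"dy":0,"dz":-0.5,"rx":0,"ry":0,"rz":0,"fingers":1},
  {"dx":0,"dy":0,"dz":-0.5,"rx":0,"ry":0,"rz":0,"fingers":1},
  {"dx":0,"dy":0,"dz":-0.4,"rx":0,"ry":0,"rz":0,"fingers":1},
  {"dx":0,"dy":0,"dz":0,"rx":0,"ry":0,"rz":0,"fingers":1},
  {"dx":0,"dy":0,"dz":0,"rx":0,"ry":0,"rz":0,"fingers":1},
])

```text
time: 15.23
position: [0.5413, 0.2223, 0.0635]
ee_rot: [0.439, -0.439, 0.554, -0.554]
ft_force: [-0.1, 0.6, -0.9]
width: 0.474
```

Call:
move_arm([
  {"dx":0,"dy":0,"dz":-0.2,"rx":0,"ry":0,"rz":0,"fingers":1},
  {"dx":0,"dy":0,"dz":0,"rx":0,"ry":0,"rz":0,"fingers":1},
  {"dx":0,"dy":0,"dz":0,"rx":0,"ry":0,"rz":0,"fingers":1},
])

```text
time: 15.48
position: [0.5416, 0.2224, 0.062]
ee_rot: [-0.439, 0.439, -0.554, 0.554]
ft_force: [-0.4, -0.1, -1.5]
width: 0.469
```

Call:
move_arm([
  {"dx":0,"dy":0,"dz":-0.2,"rx":0,"ry":0,"rz":0,"fingers":1},
  {"dx":0,"dy":0,"dz":-0.1,"rx":0,"ry":0,"rz":0,"fingers":1},
  {"dx":0,"dy":0,"dz":0,"rx":0,"ry":0,"rz":0,"fingers":1},
  {"dx":0,"dy":0,"dz":0,"rx":0,"ry":0,"rz":0,"fingers":1},
])

```text
time: 15.82
position: [0.5418, 0.2225, 0.0613]
ee_rot: [-0.439, 0.438, -0.554, 0.555]
ft_force: [-3.9, -2.5, 11.5]
width: 0.471
```

Contact comes at exactly the seated height. I release and rise straight up.

Call:
move_arm([
  {"dx":0,"dy":0,"dz":0,"rx":0,"ry":0,"rz":0,"fingers":-0.6},
  {"dx":0,"dy":0,"dz":0,"rx":0,"ry":0,"rz":0,"fingers":-0.6},
  {"dx":0,"dy":0,"dz":0,"rx":0,"ry":0,"rz":0,"fingers":-0.6},
  {"dx":0,"dy":0,"dz":0,"rx":0,"ry":0,"rz":0,"fingers":-0.6},
  {"dx":0,"dy":0,"dz":2,"rx":0,"ry":0,"rz":0,"fingers":-0.6},
  {"dx":0,"dy":0,"dz":3,"rx":0,"ry":0,"rz":0,"fingers":-0.6},
  {"dx":0,"dy":0,"dz":4,"rx":0,"ry":0,"rz":0,"fingers":-0.6},
  {"dx":0,"dy":0,"dz":0,"rx":0,"ry":0,"rz":0,"fingers":-0.6},
])

```text
time: 16.48
position: [0.5461, 0.2246, 0.1559]
ee_rot: [-0.444, 0.434, -0.553, 0.556]
ft_force: [0.8, 0.6, 1.4]
width: 0.804
```

Call:
move_arm([
  {"dx":-1,"dy":0,"dz":4,"rx":0,"ry":0,"rz":0,"fingers":-0.6},
  {"dx":-2,"dy":-2,"dz":3,"rx":0,"ry":0,"rz":0,"fingers":-0.6},
  {"dx":-2,"dy":-3,"dz":2,"rx":0,"ry":0,"rz":0.08,"fingers":-0.6},
  {"dx":-2,"dy":-3,"dz":1,"rx":0,"ry":0,"rz":0.08,"fingers":-0.6},
  {"dx":-2,"dy":-3,"dz":0,"rx":0,"ry":0,"rz":0.07,"fingers":-0.6},
  {"dx":0,"dy":0,"dz":0,"rx":0,"ry":0,"rz":0,"fingers":-0.6},
  {"dx":0,"dy":0,"dz":0,"rx":0,"ry":0,"rz":0,"fingers":-0.6},
])

```text
time: 17.07
position: [0.4509, 0.1104, 0.2492]
ee_rot: [-0.499, 0.499, -0.501, 0.502]
ft_force: [0.2, 1.5, 0.8]
width: 0.797
```

```bash
python3 - <<'E'
from h import *
f,T=snap("wrist","w12");print(T[:3,3].round(3))
from plant import bot;s=bot.get_state();print(s["time"],s["ft_force"].round(1),s["width"])
c=proj(f,(.5422,.2210,.058),T);print("expect cap px",c)
sc=bot.grab_frame("scene")["color"][185:300,215:385,::-1]
a=cv2.convertScaleAbs(cv2.imread("pics/w12.png")[:300],alpha=1.5)
b=cv2.resize(sc,None,fx=2.5,fy=2.5,interpolation=cv2.INTER_CUBIC);b=np.pad(b,((0,0),(0,640-b.shape[1]),(0,0)))
cv2.imwrite("pics/c12.png",np.vstack([a,b]))
E
```

```text
[0.451 0.11  0.249]
17.1167 [1.  0.7 0.2] 0.8003618384683431
expect cap px [196.61685908  88.11600015]
```

View pics/c12.png

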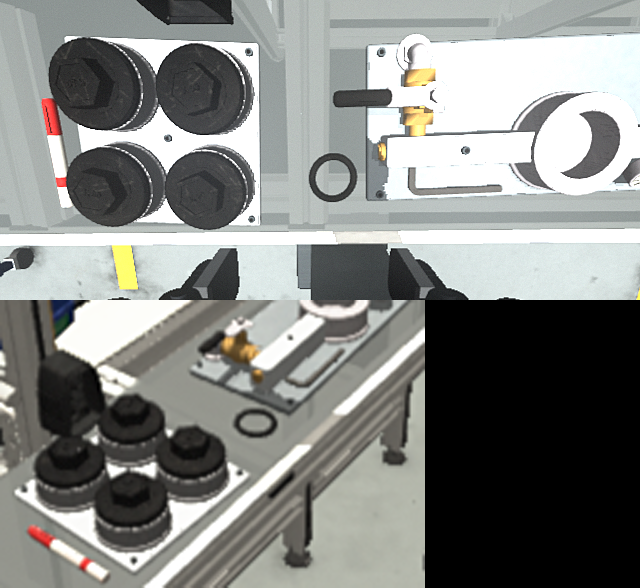

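The last picture shows the cap level in the free nest at (205,88), at the same height as its neighbours. The pot is empty, the vacuum lever is across its pipe, and the O-ring, marker and hex key are in place. I hand in.

```bash
python3 -c "
from plant import bot;print(bot.close_job())"
```

```text
the job is handed in; nothing more can be done
None
```

I shut the vacuum valve, opened the vent valve, then moved the tested cap from the pot into the free tray nest and handed the job in at about 17 s. No verdict was reported.

**Valves:** I pushed each lever with shut fingers until it stopped moving, at about 11 N on the vacuum lever and 18 N on the vent lever. On the vent, the camera suggested it was up to 0.06 rad short. A second push met the stop at the same place, so I went by that. The vent lever was last seen after the cap was lifted, and I did not check it again after placing the cap.

**Cap:** I gripped it on the flats with 60 N. It lowered freely and met 11.5 N at a tool height of 61.3 mm, which matches the seated height worked out beforehand. The last picture shows it level with the neighbouring caps, and those, the O-ring, marker and hex key looked in place. The jar was out of view, and I did not measure the cap's offset or tilt after release.

**Disagreements:**
- **Nest position:** one estimate was about 4 mm off because I had taken the nest's outer wall for its rim. I corrected it close up before inserting the cap.
- **Rim height:** measured 41 mm against 44 mm in the text.

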